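Load the rotary board loader of the circuit router

TASK

Load all the board carriers lying on the bench into the rotary loader, one to a pocket: lift the sprung plunger knob, turn the arm until an empty pocket is at the window, let the pin drop fully home in its hole, slide a carrier through the window fully home, and so on. When all are in, turn the head on so that an empty pocket is at the window with the pin home, and only then press the start button fully down and let it go. Do not shove the other things on the bench about.

Things in the scene. Friction and masses are not known exactly. Their poses are not given: they have to be found in the camera images.
- loader: Rotary loader, fixed but placed and turned differently each time: round grey base 300 mm across. Origin: on the bench at the turning axis, z up. A clear fence (135 mm from the axis, 33 mm high) and a clear roof (r 112 mm, 33 to 37 mm high) enclose four pockets; the only way in is the window in its -y side, 55 mm wide, through which a carrier slides in the +y direction.
- plate (a point): On the turning axis, top of the steel index plate (49 mm above the bench; 165 mm square, 12 mm thick, lying on the roof with a corner towards the window). It has four holes 70 mm from the axis at 45, 135, 225 and 315 degrees from the loader's x axis. Axes as loader.
- ledge (a point): Centre of the top of the aluminium loading ledge outside the window, 90 mm wide and 15 mm above the bench, from 140 to 245 mm from the axis. Two lead-in guides 14 mm high stand on it, 141 to 163 mm from the axis, about 55 mm apart at the window, flaring to 80 mm. Above the ledge, and inside the window out to 120 mm from the axis, nothing is overhead. Axes as loader.
- head (a joint): Angle (rad, counter-clockwise from above, unlimited, slight friction, stays where left) of the head: a turntable with four pockets and, above the plate, an arm (top 70 mm above the bench) carrying the plunger. The arm points to the loader's x axis + 45 degrees + this angle. At multiples of pi/2 the pin is over a hole and one pocket is at the window. It starts between two holes, pin on the plate.
- plunger (a joint): Lift (m) of the sprung plunger: 0 = pin fully home in a hole, head locked; about 0.012 = pin tip standing on the plate; 0.024 = top of its travel. The round-ended 12 mm pin fits its hole with 0.8 mm clearance each side or less. Spring and weight press it down with 4 N at 0 and 8 N at the top. Lift it more than 13 mm to turn the head.
- knob_grip (a point): Middle of the black round plunger knob: 28 mm diameter from 17 mm below to 13 mm above this point, then a 36 mm rim 6 mm thick on top. 70 mm from the turning axis, 100 mm above the bench with the pin home. It swivels freely about its own axis: grip it from any side, the hand need not turn with it. The arm's top is 30 mm below this point (pin home), a 24 mm wide sleeve 26 mm below.
- window (a point): Fixed point of the loader: where the origin of a fully inserted carrier lies while its pocket is at the window (82 mm from the axis towards the window, 14 mm above the bench). Axes as loader.
- start (a joint): Travel (m) of the start button: 0 = released, 0.006 = fully pressed (5 N, springs back).
- start_top (a point): Centre of the top face of the start button, a 32 mm round black button in a steel ring on a grey box 60 x 80 x 45 mm; pressed straight down.
- pocket0 (a point): Point on the turntable: where the origin of a carrier fully home in this pocket lies (82 mm from the axis, 14 mm above the bench). The pocket is a channel 55 mm wide with a solid inner end; a carrier fully home has its outer end 130 mm from the axis. This pocket is at the window at head angle 0 (plus any full turns).
- pocket1 (a point): Point on the turntable: where the origin of a carrier fully home in this pocket lies (82 mm from the axis, 14 mm above the bench). The pocket is a channel 55 mm wide with a solid inner end; a carrier fully home has its outer end 130 mm from the axis. This pocket is at the window at head angle pi/2 (plus any full turns).
- pocket2 (a point): Point on the turntable: where the origin of a carrier fully home in this pocket lies (82 mm from the axis, 14 mm above the bench). The pocket is a channel 55 mm wide with a solid inner end; a carrier fully home has its outer end 130 mm from the axis. This pocket is at the window at head angle pi (plus any full turns).
- pocket3 (a point): Point on the turntable: where the origin of a carrier fully home in this pocket lies (82 mm from the axis, 14 mm above the bench). The pocket is a channel 55 mm wide with a solid inner end; a carrier fully home has its outer end 130 mm from the axis. This pocket is at the window at head angle 3 pi/2 (plus any full turns).
- carrier0: Board carrier, a flat grey slab 95 x 50 x 14 mm with a copper-faced board let into its top, about 0.12 kg; all are alike. Origin: centre of its underside; x along its length, z up. Either end may go first. May be absent.
- carrier1: Board carrier, a flat grey slab 95 x 50 x 14 mm with a copper-faced board let into its top, about 0.12 kg; all are alike. Origin: centre of its underside; x along its length, z up. Either end may go first. May be absent.
- carrier2: Board carrier, a flat grey slab 95 x 50 x 14 mm with a copper-faced board let into its top, about 0.12 kg; all are alike. Origin: centre of its underside; x along its length, z up. Either end may go first. May be absent.
- clamp0: Bystander: toe clamp, a white plastic bar 60 x 24 x 16 mm with a steel stud, 43 mm high. Origin near its underside.
- clamp1: Bystander: toe clamp, a white plastic bar 60 x 24 x 16 mm with a steel stud, 43 mm high. Origin near its underside.
- clamp2: Bystander: toe clamp, a white plastic bar 60 x 24 x 16 mm with a steel stud, 43 mm high. Origin near its underside.
- screwdriver: Bystander: screwdriver, 190 mm. Origin near its underside.
- solvent: Bystander: white bottle, 60 mm across, 150 mm high. Origin near its underside.
- block: Bystander: white block 160 x 55 x 55 mm. Origin near its underside.
- brush: Bystander: brush, 200 mm. Origin near its underside.
Things that resemble listed ones, but are neither listed nor needed, are in the scene too. What is shaped like the carrier1 but purple is not meant.

How it is judged:
By the outcome, as a careful person would: the job done as asked, in the order asked, and still so for the second after the job is handed in, with the robot touching nothing.
Of carrier0, carrier1, carrier2 only 2 to 3 are there at a start; the rules pass over those that are not, and their reading is None.
At some moment in a run one of carrier0, carrier1, carrier2 may be knocked a few centimetres aside while the robot is not near it.
Once in a run the grip may slacken for a moment while it holds something.
It also fails if it takes over 210 s, if anything falls off the work surface, if the arm or the gripper's body presses on something with over 40 N, if the wrist force passes 120 N, or if a joint passes its speed limit or range.

ROBOT

A 6-joint arm with a two-finger parallel gripper is mounted at the origin on the work surface. World frame = base frame: x ahead of the robot, y to its left, z up, the work surface at z = 0. Lengths are in m, angles in rad, forces in N, time in s.
With the tool pointing down it reaches from about 0.3 to 0.775 m from the base axis. Payload 14.6 kg.
Tool frame: the origin (TCP) lies at the very end of the fingers, on their centre line; the grasp point (between the pads) lies 19 mm behind it; y points along the fingers, x is the direction in which the jaws open and shut, and the axes are right-handed (so a half turn about y gives the same grasp; the last joint's range is limited). The gripper opens to 94 mm and grips with 3 to 60 N. Pads are 16 mm wide; open, the fingers measure 119 mm over their backs; the gripper's body (75 mm by 177 mm) begins 78 mm behind the grasp point.
Start: joints at [-1.405, 0.3, 1.521, -0, 1.321, -0.067], TCP at [0.127, -0.535, 0.205] pointing down, gripper open.
Joint ranges: [-3.03, 3.03], [-0.79, 2.21], [0.23, 2.52], [-1.04, 4.18], [0, 3.07], [-2.55, 2.55]. Speed limits (rad/s): [2.22, 2.22, 2.57, 3.14, 3.14, 3.14].

INTERFACE

Orientations are given as [roll, pitch, yaw] about the fixed x, y, z axes, in that order (R = Rz(yaw) Ry(pitch) Rx(roll)).
In Python, from station import get_obs, cams, hand_in gives the robot as it stands. The module is installed in compiled form; this text tells all that it offers.
- The arm moves only by the tool step_arm, never from a script. Its argument "plan" is a list of rows, each an object with "grip": the closure, from -1 (fully open) to 1 (shut), so that 0 is half open; "slide": the shift along the tool's x, y, z in m, a list of three; "spin": the turn about the tool's y in degrees. A call has 1 to 20 rows; each row shifts and turns the commanded pose from where the row before left it, along the tool's axes as they then stand; what a row does not reach is not made up. A row lasts 1/12 s, in which the tool goes at most 41.7 mm and 7.16 degrees, less where a joint would pass 70% of its speed; a pose out of reach is approached as far as the arm can. A call is refused whole if a number of a shift passes 0.0417 or a number of a turn 7.16, either way. A call with a gripper value outside its range is refused whole. The fingers move at their own pace and stop on an object; "force" is the grip in N (left out, the last holds). Time passes only in rows, so rows that do not move let the fingers close. It gives the time, the measured TCP pose, the force and the opening at its end, in the units of the state.
- get_obs(): the state, without advancing time (a new reading comes with each control period).
- cams.camera(name): name is "side" or "top"; returns the picture (384x512x3 uint8, blue, green, red); there is no depth.
- cams.calibration(name): a dict with "K" (3x3 intrinsics, pixels), "T" (4x4, takes a point from camera to world coordinates). Camera axes: x right, y up, looking along -z (the intrinsics and any distortion apply to the point x, -y, -z); pixel columns grow to the right and rows downward; lengths in m; the calibration is good to about 2 mm. A picture is of the moment at which its call begins. calibration takes no time and is no camera call.
- hand_in(): hands the job in, once; it reports no verdict.
The state is a dict: "time_s": time; "qpos": joint angles; "joint_vel": joint speeds; "tau": joint torques, N m; "ee_pos": TCP position; "eef_rot": TCP orientation; "force": force on the tool from outside, world axes, zero at the start; "moment": the same for the moment, N m; "grip_width": finger opening in m.
Only numpy, scipy, OpenCV 4.12 (cv2) and the standard library are available. Lean on these libraries where they do the work, as an engineer would, in place of code of your own. Each camera call takes 0.05 s, during which the arm holds its last target.

## Working session

There is one attempt and no reset: what is moved stays moved. The work goes in short steps, Python scripts to look and compute and a tool call to move; the robot and the scene stay as the last step left them, time stands still between calls to the robot, and variables do not carry over. Pictures are saved under pics/ and viewed, and the job is handed in when it is done.

Besides the shell and the picture viewer there is one more tool, called by a JSON object that holds its "name" and its "arguments", one argument or row to a line. step_arm: Moves the arm, as the interface text tells. Its arguments: {"type":"object","properties":{"plan":{"type":"array","items":{"type":"object","properties":{"grip":{"type":"number"},"slide":{"type":"array","items":{"type":"number"}},"spin":{"type":"number"}}}},"force":{"type":"number"}},"required":["plan"]}

```bash
mkdir -p pics; python3 - <<'E'
from station import get_obs,cams
import cv2,numpy as np
np.set_printoptions(precision=4,suppress=True)
print(get_obs())
for n in('side','top'):
    im=cams.camera(n);cv2.imwrite(f'pics/{n}0.png',im)
    c=cams.calibration(n);print(n,c)
    cv2.imwrite(f'pics/{n}0v.png',cv2.resize(im,(800,600),interpolation=cv2.INTER_CUBIC))
E
```

```text
{'time_s': 0.0, 'qpos': array([-1.4046,  0.3005,  1.5216, -0.    ,  1.3207, -0.0666]), 'joint_vel': array([ 0.0014, -0.0015, -0.0008, -0.0006,  0.0021, -0.0002]), 'tau': array([  0.0018, -53.1807, -35.2732,   0.0709,   0.0244,  -0.0001]), 'ee_pos': array([ 0.1268, -0.5349,  0.2049]), 'eef_rot': array([-1.5707,  0.0012, -1.338 ]), 'force': array([0.0762, 0.0896, 0.0516]), 'moment': array([ 0.0067, -0.0244, -0.056 ]), 'grip_width': 0.09403166199889576}
side {'K': array([[466.0526,   0.    , 256.6671],
       [  0.    , 466.0526, 192.3922],
       [  0.    ,   0.    ,   1.    ]]), 'T': array([[ 0.9922,  0.0725, -0.1014,  0.3689],
       [-0.1246,  0.6028, -0.7881, -0.9653],
       [ 0.004 ,  0.7946,  0.6072,  0.8269],
       [ 0.    ,  0.    ,  0.    ,  1.    ]])}
top {'K': array([[476.9449,   0.    , 254.0999],
       [  0.    , 476.9449, 195.3234],
       [  0.    ,   0.    ,   1.    ]]), 'T': array([[-0.0197,  0.9842, -0.1758,  0.1941],
       [-0.9997, -0.0218, -0.0099, -0.0215],
       [-0.0136,  0.1756,  0.9844,  1.7451],
       [ 0.    ,  0.    ,  0.    ,  1.    ]])}
```

View pics/side0v.png

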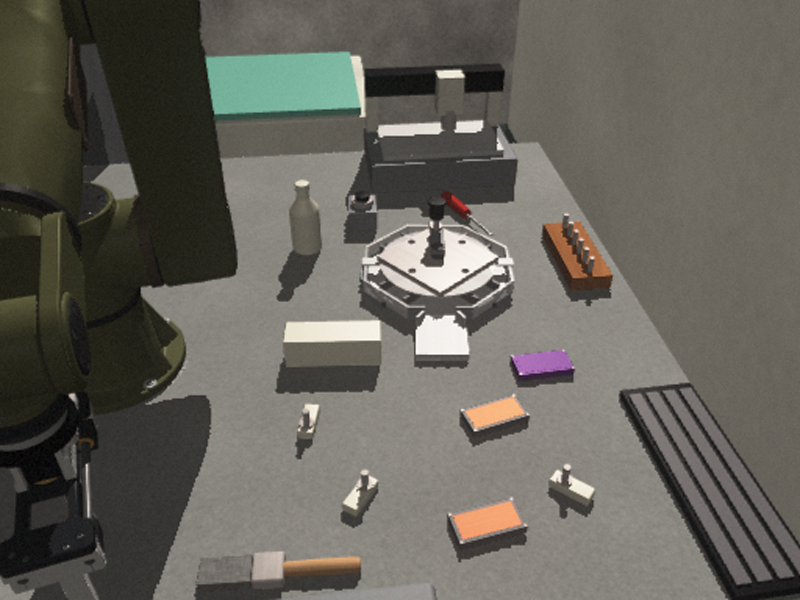

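View pics/top0v.png

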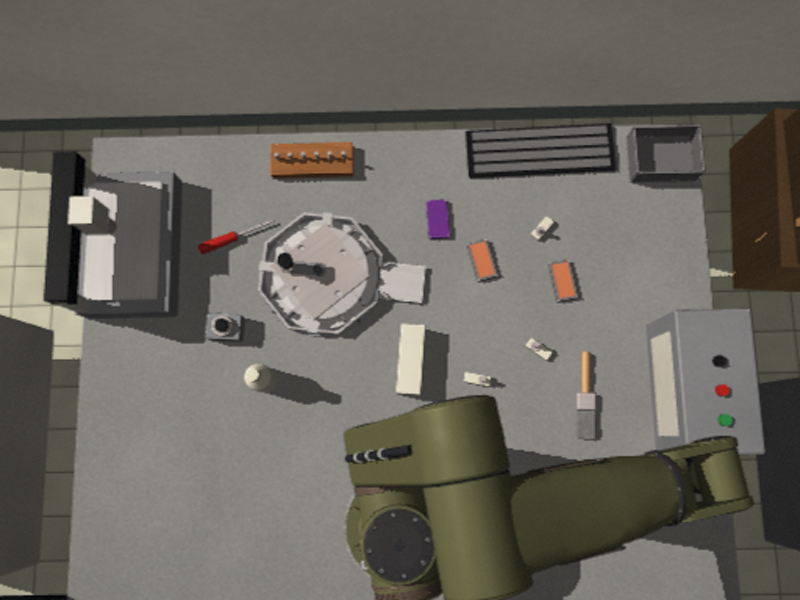

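```bash
cat > h.py <<'E'
import cv2,numpy as np
from station import get_obs,cams
np.set_printoptions(precision=4,suppress=True)
C={n:cams.calibration(n) for n in('side','top')}
def ray(n,u,v):
    K,T=C[n]['K'],C[n]['T']
    d=np.array([(u-K[0,2])/K[0,0],-(v-K[1,2])/K[1,1],-1.])
    return T[:3,3],T[:3,:3]@d
def px2w(n,u,v,z):
    o,d=ray(n,u,v);return o+d*(z-o[2])/d[2]
def w2px(n,p):
    K,T=C[n]['K'],C[n]['T'];q=T[:3,:3].T@(np.asarray(p,float)-T[:3,3])
    return np.array([K[0,0]*q[0]/-q[2]+K[0,2],K[1,1]*-q[1]/-q[2]+K[1,2]])
def tri(uv1,uv2):  # side, top
    A=[];b=[]
    (o1,d1),(o2,d2)=ray('side',*uv1),ray('top',*uv2)
    M=np.stack([d1,-d2],1);s=np.linalg.lstsq(M,o2-o1,rcond=None)[0]
    a,c=o1+s[0]*d1,o2+s[1]*d2
    return (a+c)/2,np.linalg.norm(a-c)
def crop(im,x0,y0,x1,y1,s,name):
    cv2.imwrite(name,cv2.resize(im[y0:y1,x0:x1],None,fx=s,fy=s,interpolation=cv2.INTER_CUBIC))
def get(n):
    im=cams.camera(n);return im
def carriers(im,n,z=0.014):
    hsv=cv2.cvtColor(im,cv2.COLOR_BGR2HSV)
    m=cv2.inRange(hsv,(4,110,140),(18,255,255))
    out=[]
    for c in cv2.findContours(m,cv2.RETR_EXTERNAL,cv2.CHAIN_APPROX_NONE)[0]:
        if cv2.contourArea(c)<60: continue
        P=np.array([px2w(n,u,v,z)[:2] for u,v in c[:,0]],np.float32)
        (x,y),(a,b),t=cv2.minAreaRect(P*1000)
        if a<b: t+=90;a,b=b,a
        out.append((round(x,1),round(y,1),round(a,1),round(b,1),round((t+90)%180-90,1)))
    return out
E
python3 - <<'E'
from h import *
t=cv2.imread('pics/top0.png');s=cv2.imread('pics/side0.png')
print('top',carriers(t,'top'));print('side',carriers(s,'side'))
crop(t,120,115,290,230,4.7,'pics/t0c.png')
crop(s,210,110,350,245,4.4,'pics/s0c.png')
E
```

```text
top [(338.8, -436.5, 90.8, 10.9, -3.6), (556.4, -397.6, 82.2, 37.9, 9.1), (610.7, -208.0, 82.4, 37.4, 14.6), (875.6, 201.5, 196.2, 76.9, -89.7)]
side [(339.4, -432.5, 93.6, 10.1, -3.8), (557.5, -395.7, 82.5, 37.9, 9.3), (611.3, -206.0, 81.6, 36.9, 14.3), (855.3, 223.2, 198.0, 36.7, 87.4), (909.1, 222.3, 197.1, 35.9, 84.2)]
```

View pics/t0c.png

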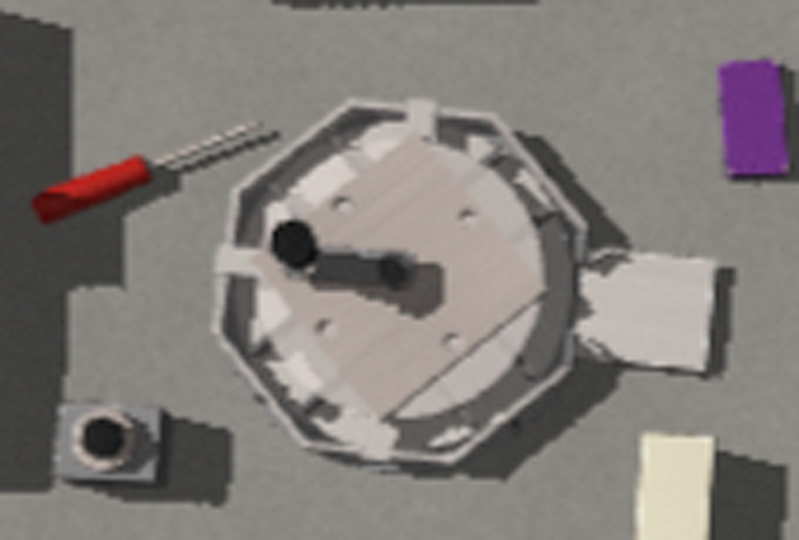

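View pics/s0c.png

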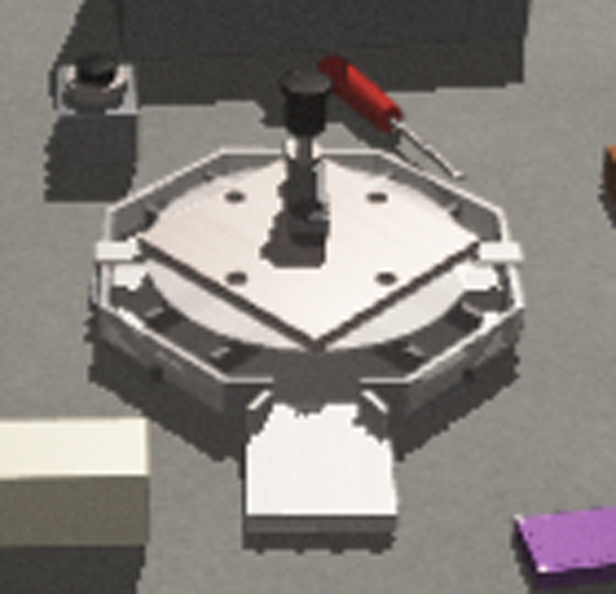

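```bash
python3 - <<'E'
from h import *
def T(u,v):return(120+u/4.7-.5+.5/4.7,115+v/4.7-.5+.5/4.7)
def S(u,v):return(210+u/4.4-.5+.5/4.4,110+v/4.4-.5+.5/4.4)
th=[(343,205),(466,215),(451,342),(324,327)]
sh=[(235,196),(377,197),(386,278),(236,278)]
ptop=np.array([px2w('top',*T(*p),.049)for p in th]);psd=np.array([px2w('side',*S(*p),.049)for p in sh])
print(ptop[:,:2],psd[:,:2],ptop.mean(0),psd.mean(0))
for P in(ptop,psd):
    for i in range(4):
        d=P[i]-P.mean(0);print(np.linalg.norm(d[:2]),np.degrees(np.arctan2(d[1],d[0])))
print('ledge top')
L=[px2w('top',*T(*p),.015)[:2] for p in [(715,260),(708,371)]]
L2=[px2w('side',*S(*p),.015)[:2] for p in [(246,516),(395,516)]]
print(L,L2)
# knob rim top, button
print('knob tri',tri(S(305,82),T(294,241)))
print('btn tri',tri(S(97,68),T(103,437)))
print('btn z=.06',px2w('top',*T(103,437),.06),px2w('side',*S(97,68),.06))
E
```

```text
[[0.6403 0.2187]
 [0.6301 0.1226]
 [0.5294 0.1348]
 [0.5435 0.2331]] [[0.5425 0.2344]
 [0.641  0.2214]
 [0.6281 0.1234]
 [0.5296 0.1352]] [0.5858 0.1773 0.049 ] [0.5853 0.1786 0.049 ]
0.06842891903880871 37.19397625476662
0.07036223178579991 -51.03949081226058
0.07057915432202884 -143.02626107147566
0.07005749772684837 127.20979149161784
0.0703512556113824 127.49364893515494
0.07022180735674291 37.52220270370951
0.06986569917032986 -52.18724442390454
0.07061283770579634 -142.0830882549301
ledge top
[array([ 0.5976, -0.0715]), array([ 0.5085, -0.0636])] [array([ 0.509 , -0.0618]), array([ 0.597 , -0.0724])]
knob tri (array([0.5913, 0.2432, 0.1318]), np.float64(0.0011523452812052012))
btn tri (array([0.4591, 0.3987, 0.0648]), np.float64(0.0010137131540879215))
btn z=.06 [0.4594 0.3999 0.06  ] [0.4602 0.4075 0.06  ]
```

```bash
python3 - <<'E'
from h import *
t=cv2.imread('pics/top0.png');s=cv2.imread('pics/side0.png')
for n,im,boxes in(('top',t,[(172,158,192,176),(134,200,150,216)]),('side',s,[(268,122,292,136),(222,118,245,133)])):
    g=im.max(2)
    for x0,y0,x1,y1 in boxes:
        m=(g[y0:y1,x0:x1]<45).astype(np.uint8)
        k,l,st,ce=cv2.connectedComponentsWithStats(m)
        for i in range(1,k):
            if st[i,4]>15: print(n,st[i],ce[i]+[x0,y0])
        print(g[y0:y1:2,x0:x1:2])
E
```

```text
top [ 6  4 10 10 70] [182.2714 166.5571]
[[ 63  70 104 198 196 180 184 195 184 149]
 [ 63  87 150 206 208 167 179 174 175 173]
 [ 73  93 147 179  89  29  73 166 174 174]
 [ 80  94 153  31  30  27  35 110 172 170]
 [ 95  93 158  32  35  28  31  39 167 169]
 [193 187 163  46  32  32  31  18  89 117]
 [189 177 175 151  58  32  27  33  62  60]
 [190 192 176 173 133  80  77 136  60  61]
 [ 91 125 180 174 165 146 123  63  64  56]]
top [ 4  4  8  8 50] [141.58 207.64]
[[113 131 122 113 138 145 134 135]
 [137 138 145 167 179 159 132 140]
 [134 162 142  57  44 123 148  67]
 [135 196  41  35  32  24  63  70]
 [133 158  39  35  34  32  60  75]
 [135 201  61  33  31  27  78  67]
 [134 157 183 107  87  90  92  62]
 [134 134 129 172 161  93  61  63]]
side [ 6  8 11  6 47] [278.8511 132.8511]
[[ 60  57  58  54  60  58  55  56  55  55  62  59]
 [ 60  57  58  54  58  57  57  61  72  74  69  67]
 [ 57  61  57  57  56  61  64  59  71  72  71 192]
 [ 59  61  61  57  66  69  73  78  77  67  76 151]
 [ 59  58  58  30  71  76  79  88  44  58  75  99]
 [ 64  59  56  62  27  31  27  33  48  58  66  69]
 [144  59  57  49  28  31  28  31  53  60  60  64]]
side [ 6  5  8  6 29] [230.6897 126.1379]
[[141 144  57  57  55  58  53  59  56  53  58  55]
 [146  76  58  59  60  59  58  58  54  56  57  55]
 [148  58  61  56  46  46  50  54  54  55  56  57]
 [ 78  72  82  42  45  54  68  56  88  66  57  60]
 [ 60 138 191  30  41  56  35 106 180  92  58  58]
 [ 57 120  97  43  31  29  29 200 124 113  58  55]
 [ 62 118  74  80  78  76 112  73  72 123  61  59]
 [ 78  74  59  74  77  81  74  65 147 142  56  59]]
```

```bash
python3 - <<'E'
from h import *
a=np.array([.5855,.178])
p=px2w('top',182.4,166.4,.129)[:2];d=p-a
print(p,np.hypot(*d),np.degrees(np.arctan2(d[1],d[0])))
print('btn',px2w('top',141.6,207.5,.055))
for p in [(164,241)]: print('bottle',px2w('top',*p,.15))
E
```

```text
[0.5907 0.2428] 0.0650277445689826 85.37474117338539
btn [0.4605 0.4009 0.055 ]
bottle [0.3303 0.2994 0.15  ]
```

{"name": "step_arm", "arguments": {
  "plan": [
    {"slide": [0,-0.02,0],"grip": -1},
    {"slide": [0,-0.02,0]},
    {"slide": [0,-0.02,0.02]},
    {"slide": [0,0,0.04]},
    {"slide": [0,0,0.04]},
    {"slide": [0,0,0.04]},
    {"slide": [0,0,0.04]},
    {"slide": [-0.02,0,0.04]},
    {"slide": [-0.04,0,0.03]},
    {"slide": [-0.04,0,0.03]},
    {"slide": [-0.04,0,0.03]},
    {"slide": [-0.04,0,0.03]},
    {"slide": [-0.04,0,0.02]},
    {"slide": [-0.04,0,0.02]}
  ]
}}

```text
schema error: expected keys grip, slide, spin
```

{"name": "step_arm", "arguments": {
  "plan": [
    {"slide": [-0.012,-0.01,0.012],"spin": 0,"grip": -1},
    {"slide": [-0.02,-0.01,0.02],"spin": 0,"grip": -1},
    {"slide": [-0.02,-0.01,0.02],"spin": 0,"grip": -1},
    {"slide": [-0.024,0,0.023],"spin": 0,"grip": -1},
    {"slide": [-0.024,0,0.023],"spin": 0,"grip": -1},
    {"slide": [-0.024,0,0.023],"spin": 0,"grip": -1},
    {"slide": [-0.024,0,0.023],"spin": 0,"grip": -1},
    {"slide": [-0.024,0,0.023],"spin": 0,"grip": -1},
    {"slide": [-0.024,0,0.023],"spin": 0,"grip": -1},
    {"slide": [-0.024,0,0.023],"spin": 0,"grip": -1},
    {"slide": [-0.024,0,0.023],"spin": 0,"grip": -1},
    {"slide": [-0.024,0,0.023],"spin": 0,"grip": -1},
    {"slide": [-0.024,0,0.023],"spin": 0,"grip": -1},
    {"slide": [-0.024,0,0.023],"spin": 0,"grip": -1},
    {"slide": [-0.024,0,0.023],"spin": 0,"grip": -1},
    {"slide": [-0.024,0,0.023],"spin": 0,"grip": -1},
    {"slide": [-0.024,0,0.023],"spin": 0,"grip": -1},
    {"slide": [-0.024,0,0.023],"spin": 0,"grip": -1},
    {"slide": [-0.024,0,0.023],"spin": 0,"grip": -1},
    {"slide": [-0.024,0,0.023],"spin": 0,"grip": -1}
  ]
}}

```text
time_s: 1.77
ee_pos: [0.4522, 0.0164, 0.2353]
eef_rot: [-1.571, 0.0, -1.338]
force: [-0.4, -1.2, -0.5]
grip_width: 0.0938
```

{"name": "step_arm", "arguments": {
  "plan": [
    {"slide": [-0.024,0,0.0235],"spin": 0,"grip": -1},
    {"slide": [-0.024,0.0,0.0235],"spin": 0,"grip": -1},
    {"slide": [-0.024,0.0,0.0235],"spin": 0,"grip": -1},
    {"slide": [-0.024,0.01,0.0235],"spin": 0,"grip": -1},
    {"slide": [-0.024,0.01,0.0235],"spin": 0,"grip": -1},
    {"slide": [-0.024,0.01,0.0235],"spin": 0,"grip": -1},
    {"slide": [-0.024,0.015,0.0235],"spin": 0,"grip": -1},
    {"slide": [-0.024,0.015,0.0235],"spin": 0,"grip": -1},
    {"slide": [0,0,0],"spin": 0,"grip": -1}
  ]
}}

```text
time_s: 2.52
ee_pos: [0.5903, 0.2484, 0.1699]
eef_rot: [-1.578, -0.0, -1.335]
force: [-0.5, 0.5, -0.6]
grip_width: 0.0938
```

```bash
python3 - <<'E'
from h import *
print(get_obs()['ee_pos'],get_obs()['qpos'])
for n in('side','top'):
    im=get(n);print(n,carriers(im,n))
    cv2.imwrite(f'pics/{n}1v.png',cv2.resize(im,(800,600),interpolation=cv2.INTER_CUBIC));cv2.imwrite(f'pics/{n}1.png',im)
E
```

```text
[0.5903 0.2484 0.1699] [0.341  0.5345 1.2754 0.0006 1.3384 1.676 ]
side [(338.6, -431.9, 95.4, 9.4, -4.4), (557.5, -395.7, 82.5, 37.9, 9.3), (611.7, -205.6, 82.5, 37.4, 14.3), (855.3, 223.2, 198.0, 36.7, 87.4), (909.7, 222.3, 197.1, 37.2, 84.2)]
top [(338.9, -436.5, 90.7, 10.9, -3.6), (556.6, -397.7, 81.8, 37.6, 9.5), (610.7, -208.0, 82.4, 37.4, 14.6), (875.3, 201.7, 196.2, 77.9, 90.0)]
```

View pics/side1v.png

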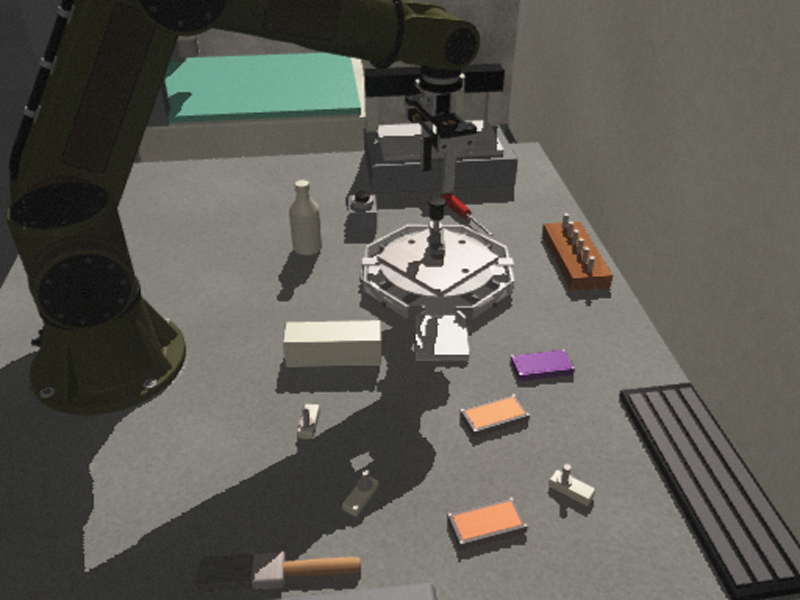

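View pics/top1v.png

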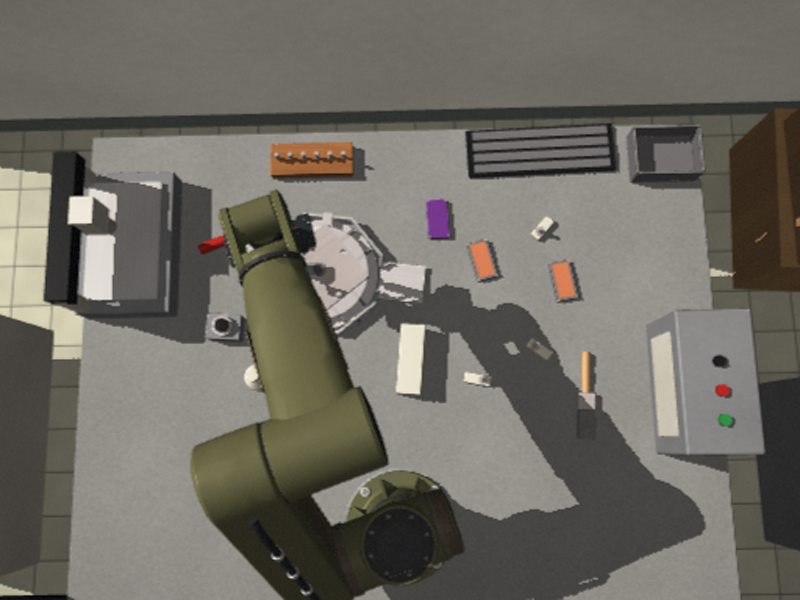

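{"name": "step_arm", "arguments": {
  "plan": [
    {"slide": [0,0.02,0],"spin": 0,"grip": -1},
    {"slide": [0,0.02,0],"spin": 0,"grip": -1},
    {"slide": [0,0.02,0],"spin": 0,"grip": -1},
    {"slide": [0,0.017,0],"spin": 0,"grip": -1},
    {"slide": [0,0,0],"spin": 0,"grip": -1}
  ]
}}

```text
time_s: 3.03
ee_pos: [0.5891, 0.2433, 0.0962]
eef_rot: [-1.575, -0.0, -1.339]
force: [-0.9, 0.9, -0.4]
grip_width: 0.0941
```

```bash
python3 - <<'E'
from h import *
im=get('side');crop(im,210,60,350,215,3.8,'pics/s2c.png')
print(get_obs()['ee_pos'],get_obs()['force'])
E
```

```text
[0.5899 0.2437 0.0984] [ 0.3279 -0.2283 -0.3801]
```

View pics/s2c.png

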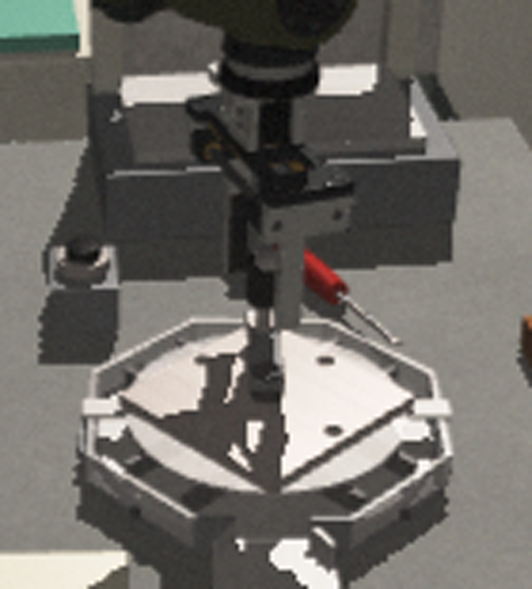

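```bash
python3 - <<'E'
from h import *
p=np.array([.5900,.2440,.098])
for q in [p, p+np.array([.23,-.973,0])*.047, p+np.array([.23,-.973,0])*.053]:
    a=w2px('side',q);print(a,(a-[210,60])*3.8)
for k in [(.592,.2477,.131),(.592,.2477,.112),(.5915,.243,.131),(.585,.244,.131)]:
    a=w2px('side',k);print(k,(a-[210,60])*3.8, (a-[210,110])*4.4)
E
```

```text
[278.2763 137.8624] [259.45   295.8771]
[284.3567 145.51  ] [282.5554 324.9381]
[285.1551 146.5142] [285.5893 328.754 ]
(0.592, 0.2477, 0.131) [262.5342 257.229 ] [303.987   77.8441]
(0.592, 0.2477, 0.112) [261.743  278.1636] [303.0708 102.0842]
(0.5915, 0.243, 0.131) [262.8766 260.2052] [304.3835  81.2902]
(0.585, 0.244, 0.131) [254.5377 260.0608] [294.7279  81.1231]
```

{"name": "step_arm", "arguments": {
  "force": 20,
  "plan": [
    {"slide": [0,0.003,0.002],"spin": 0,"grip": 1},
    {"slide": [0,0,0],"spin": 0,"grip": 1},
    {"slide": [0,0,0],"spin": 0,"grip": 1},
    {"slide": [0,0,0],"spin": 0,"grip": 1},
    {"slide": [0,0,0],"spin": 0,"grip": 1},
    {"slide": [0,0,0],"spin": 0,"grip": 1},
    {"slide": [0,0,0],"spin": 0,"grip": 1},
    {"slide": [0,0,0],"spin": 0,"grip": 1}
  ]
}}

```text
time_s: 3.75
ee_pos: [0.5924, 0.2453, 0.0955]
eef_rot: [-1.571, 0.0, -1.338]
force: [-0.1, -0.3, -0.1]
grip_width: 0.0439
```

Still closing.

{"name": "step_arm", "arguments": {
  "plan": [
    {"slide": [0,0,0],"spin": 0,"grip": 1},
    {"slide": [0,0,0],"spin": 0,"grip": 1},
    {"slide": [0,0,0],"spin": 0,"grip": 1},
    {"slide": [0,0,0],"spin": 0,"grip": 1}
  ]
}}

```text
time_s: 4.08
ee_pos: [0.5923, 0.2461, 0.0955]
eef_rot: [-1.57, 0.001, -1.338]
force: [-0.7, 5.1, -0.5]
grip_width: 0.0351
```

{"name": "step_arm", "arguments": {
  "plan": [
    {"slide": [0,0,0],"spin": 0,"grip": 1},
    {"slide": [0,0,0],"spin": 0,"grip": 1}
  ]
}}

```text
time_s: 4.25
ee_pos: [0.5923, 0.2461, 0.0956]
eef_rot: [-1.57, 0.001, -1.338]
force: [0.2, 5.0, 0.1]
grip_width: 0.035
```

```bash
python3 - <<'E'
from h import *
im=get('side');crop(im,230,60,330,190,4.5,'pics/s3c.png')
print(get_obs()['ee_pos'],get_obs()['force'],get_obs()['grip_width'])
E
```

```text
[0.5923 0.2461 0.0956] [-0.1272  6.1484  1.294 ] 0.035072743014218546
```

View pics/s3c.png

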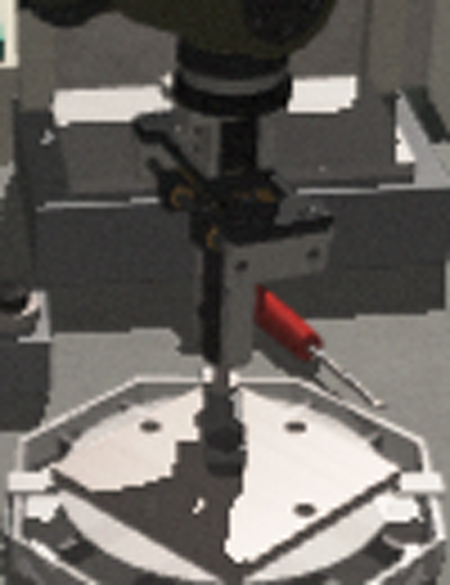

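{"name": "step_arm", "arguments": {
  "force": 25,
  "plan": [
    {"slide": [0,0,0],"spin": 0,"grip": -0.1},
    {"slide": [0,0,0],"spin": 0,"grip": -0.1},
    {"slide": [0,0,0],"spin": 0,"grip": -0.1},
    {"slide": [0,0.005,0],"spin": 0,"grip": -0.1},
    {"slide": [0,0.006,0],"spin": 0,"grip": -0.1},
    {"slide": [0,0,0],"spin": 0,"grip": 1},
    {"slide": [0,0,0],"spin": 0,"grip": 1},
    {"slide": [0,0,0],"spin": 0,"grip": 1},
    {"slide": [0,0,0],"spin": 0,"grip": 1},
    {"slide": [0,0,0],"spin": 0,"grip": 1}
  ]
}}

```text
time_s: 5.13
ee_pos: [0.5923, 0.246, 0.0844]
eef_rot: [-1.57, 0.001, -1.338]
force: [1.0, 6.0, -3.4]
grip_width: 0.0349
```

{"name": "step_arm", "arguments": {
  "force": 40,
  "plan": [
    {"slide": [0,0,0],"spin": 0,"grip": 1},
    {"slide": [0,0,0],"spin": 0,"grip": 1},
    {"slide": [0,-0.003,0],"spin": 0,"grip": 1},
    {"slide": [0,-0.003,0],"spin": 0,"grip": 1},
    {"slide": [0,0,0],"spin": 0,"grip": 1}
  ]
}}

```text
time_s: 5.55
ee_pos: [0.5922, 0.246, 0.0904]
eef_rot: [-1.571, 0.001, -1.338]
force: [0.1, 5.6, -6.7]
grip_width: 0.0345
```

```bash
python3 - <<'E'
from h import *
im=get('side');crop(im,230,60,330,190,4.5,'pics/s4c.png')
print(get_obs()['ee_pos'],get_obs()['force'],get_obs()['grip_width'])
E
```

```text
[0.5921 0.246  0.0901] [ 1.1847  5.4597 -6.0156] 0.03432804146036057
```

View pics/s4c.png

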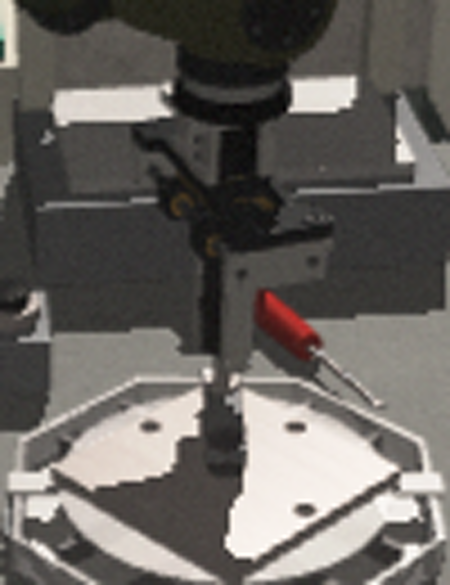

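```bash
cat >> h.py <<'E'
def arc(a0,a1,n,yaw,r=.07):
    a=np.radians(np.linspace(a0,a1,n+1));P=r*np.stack([np.cos(a),np.sin(a)],1);D=np.diff(P,axis=0)
    tx=np.array([np.cos(yaw),np.sin(yaw)]);tz=np.array([-np.sin(yaw),np.cos(yaw)])
    for d in D: print([round(float(d@tx),4),round(float(d@tz),4)],end=' ')
    print()
def tool(d,yaw):
    d=np.asarray(d,float);tx=np.array([np.cos(yaw),np.sin(yaw)]);tz=np.array([-np.sin(yaw),np.cos(yaw)])
    return d@tx,d@tz
E
python3 -c "
from h import *
arc(84.4,37.4,8,-1.338)"
```

```text
[0.0027, 0.0067] [0.0033, 0.0063] [0.004, 0.006] [0.0046, 0.0055] [0.0051, 0.005] [0.0056, 0.0045] [0.006, 0.0039] [0.0064, 0.0033]
```

{"name": "step_arm", "arguments": {
  "plan": [
    {"slide": [0,-0.003,0],"spin": 0,"grip": 1},
    {"slide": [0,-0.003,0],"spin": 0,"grip": 1},
    {"slide": [0,0,0],"spin": 0,"grip": 1}
  ]
}}

```text
time_s: 5.85
ee_pos: [0.592, 0.246, 0.0962]
eef_rot: [-1.571, 0.001, -1.337]
force: [0.4, 6.4, -7.9]
grip_width: 0.0347
```

{"name": "step_arm", "arguments": {
  "plan": [
    {"slide": [0,0.003,0],"spin": 0,"grip": 1},
    {"slide": [0.0027,0,0.0067],"spin": 0,"grip": 1},
    {"slide": [0.0033,0,0.0063],"spin": 0,"grip": 1},
    {"slide": [0.004,0,0.006],"spin": 0,"grip": 1},
    {"slide": [0.0046,0,0.0055],"spin": 0,"grip": 1},
    {"slide": [0.0051,0,0.005],"spin": 0,"grip": 1},
    {"slide": [0,0,0],"spin": 0,"grip": 1}
  ]
}}

```text
time_s: 6.43
ee_pos: [0.627, 0.2318, 0.0933]
eef_rot: [-1.57, -0.0, -1.339]
force: [4.1, 3.4, -7.1]
grip_width: 0.0345
```

{"name": "step_arm", "arguments": {
  "plan": [
    {"slide": [0.0056,0,0.0045],"spin": 0,"grip": 1},
    {"slide": [0.006,0,0.0039],"spin": 0,"grip": 1},
    {"slide": [0,0.003,0],"spin": 0,"grip": 1},
    {"slide": [0,0.003,0],"spin": 0,"grip": 1},
    {"slide": [0,0.002,0],"spin": 0,"grip": 1},
    {"slide": [0,0,0],"spin": 0,"grip": 1}
  ]
}}

```text
time_s: 6.93
ee_pos: [0.6363, 0.2235, 0.0849]
eef_rot: [-1.571, -0.0, -1.338]
force: [1.5, 0.3, -6.3]
grip_width: 0.0343
```

{"name": "step_arm", "arguments": {
  "plan": [
    {"slide": [0,0.001,0],"spin": 0,"grip": 1},
    {"slide": [0,0,0],"spin": 0,"grip": 0.15},
    {"slide": [0,0,0],"spin": 0,"grip": 0.15},
    {"slide": [0,0,0],"spin": 0,"grip": 0.15}
  ]
}}

```text
time_s: 7.27
ee_pos: [0.6368, 0.2239, 0.0853]
eef_rot: [-1.569, 0.0, -1.338]
force: [-0.4, 0.5, -0.3]
grip_width: 0.0402
```

{"name": "step_arm", "arguments": {
  "plan": [
    {"slide": [0.0012,0,0.0006],"spin": 0,"grip": 0.15},
    {"slide": [0.0012,0,0.0006],"spin": 0,"grip": 0.15},
    {"slide": [0.0012,0,0.0006],"spin": 0,"grip": 0.15},
    {"slide": [0.0012,0,0.0006],"spin": 0,"grip": 0.15},
    {"slide": [0.0012,0,0.0006],"spin": 0,"grip": 0.15},
    {"slide": [0.0012,0,0.0006],"spin": 0,"grip": 0.15}
  ]
}}

```text
time_s: 7.77
ee_pos: [0.6418, 0.2173, 0.0845]
eef_rot: [-1.571, 0.0, -1.338]
force: [-0.5, 1.3, -0.3]
grip_width: 0.0397
```

```bash
cat > look.py <<'E'
import sys
from h import *
o=get_obs();print(o['ee_pos'],o['force'],o['grip_width'],o['time_s'])
im=get('side');b=[int(a) for a in sys.argv[2:6]];crop(im,*b,4.5,f'pics/{sys.argv[1]}.png')
E
python3 look.py s5 230 60 330 190
```

```text
[0.6418 0.2173 0.0845] [-0.5071  1.2552 -0.2978] 0.03965580615480781 7.7667
```

View pics/s5.png

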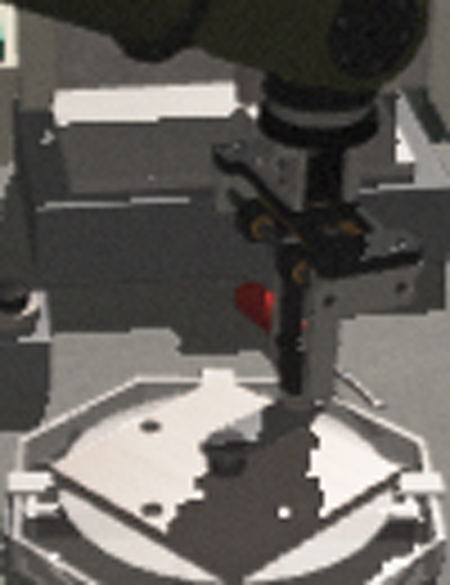

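{"name": "step_arm", "arguments": {
  "plan": [
    {"slide": [0.0012,0,0.0006],"spin": 0,"grip": 0.15},
    {"slide": [0.0012,0,0.0006],"spin": 0,"grip": 0.15},
    {"slide": [0,0,0],"spin": 0,"grip": 0.15}
  ]
}}

```text
time_s: 8.07
ee_pos: [0.6431, 0.2168, 0.0845]
eef_rot: [-1.571, 0.002, -1.337]
force: [-2.0, 9.7, 0.6]
grip_width: 0.0404
```

{"name": "step_arm", "arguments": {
  "plan": [
    {"slide": [-0.0025,0,-0.001],"spin": 0,"grip": 0},
    {"slide": [0,0,0],"spin": 0,"grip": -0.4},
    {"slide": [0,0,0],"spin": 0,"grip": -1},
    {"slide": [0,-0.02,0],"spin": 0,"grip": -1},
    {"slide": [0,-0.03,0],"spin": 0,"grip": -1},
    {"slide": [0,-0.04,0],"spin": 0,"grip": -1},
    {"slide": [0,-0.02,0],"spin": 0,"grip": -1},
    {"slide": [0,0,0],"spin": 0,"grip": -1}
  ]
}}

```text
time_s: 8.73
ee_pos: [0.6435, 0.2176, 0.2005]
eef_rot: [-1.562, 0.0, -1.338]
force: [0.5, -0.0, -0.5]
grip_width: 0.0901
```

```bash
python3 look.py s6 230 60 350 190;python3 -c "
from h import *
for z in (.119,.131):
    print((w2px('side',(.6411,.2205,z))-[230,60])*4.5)"
```

```text
[0.6435 0.2176 0.2005] [ 0.4714 -0.0143 -0.5383] 0.09010982812164173 8.7333
[299.997  336.4034]
[301.017  320.5967]
```

View pics/s6.png

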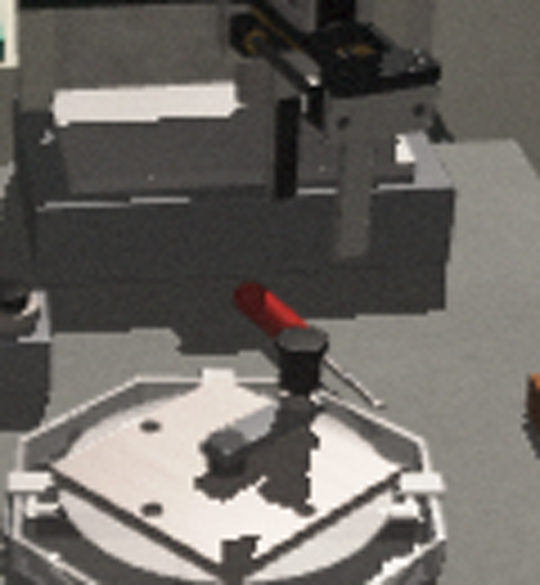

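{"name": "step_arm", "arguments": {
  "plan": [
    {"slide": [0.02,0,-0.0071],"spin": -1.16,"grip": -1},
    {"slide": [0.029,0,-0.0101],"spin": 0,"grip": -1},
    {"slide": [0.032,0,-0.0111],"spin": 0,"grip": -1},
    {"slide": [0.032,0,-0.0111],"spin": 0,"grip": -1},
    {"slide": [0.032,0,-0.0111],"spin": 0,"grip": -1},
    {"slide": [0.032,0,-0.0111],"spin": 0,"grip": -1},
    {"slide": [0.032,0,-0.0111],"spin": 0,"grip": -1},
    {"slide": [0.032,0,-0.0111],"spin": 0,"grip": -1},
    {"slide": [0.032,0,-0.0111],"spin": 0,"grip": -1},
    {"slide": [0.032,0.01,-0.0111],"spin": 0,"grip": -1},
    {"slide": [0.032,0.015,-0.0111],"spin": 0,"grip": -1},
    {"slide": [0.032,0.02,-0.0111],"spin": 0,"grip": -1},
    {"slide": [0.026,0.02,-0.0091],"spin": 0,"grip": -1},
    {"slide": [0.01,0.02,-0.0041],"spin": 0,"grip": -1},
    {"slide": [0,0.02,0],"spin": 0,"grip": -1},
    {"slide": [0,0,0],"spin": 0,"grip": -1}
  ]
}}

```text
time_s: 10.12
ee_pos: [0.6031, -0.21, 0.0836]
eef_rot: [-1.578, 0.005, -1.319]
force: [-0.3, 0.6, -0.6]
grip_width: 0.0941
```

```bash
python3 - <<'E'
from h import *
o=get_obs();print(o['ee_pos'],o['eef_rot'],o['qpos'])
for n in('side','top'):
    im=get(n);print(carriers(im,n))
    if n=='side':crop(im,230,180,400,360,3.3,'pics/s7.png')
d=np.array([.5994,-.2098])-o['ee_pos'][:2];print(tool(d,o['eef_rot'][2]))
E
```

```text
[ 0.6031 -0.21    0.0836] [-1.5778  0.0051 -1.3194] [-0.3924  0.6144  1.3606 -0.0002  1.1752  0.927 ]
[(339.3, -433.1, 93.6, 11.6, -4.7), (611.3, -206.2, 81.5, 36.5, 14.5), (855.3, 223.2, 198.0, 36.7, 87.4), (901.6, 222.5, 197.9, 39.2, 88.1)]
[(339.0, -436.5, 90.5, 10.9, -3.6), (875.2, 201.7, 196.2, 77.9, -90.0)]
(np.float64(-0.0011330847443827158), np.float64(-0.003489516471167621))
```

View pics/s7.png

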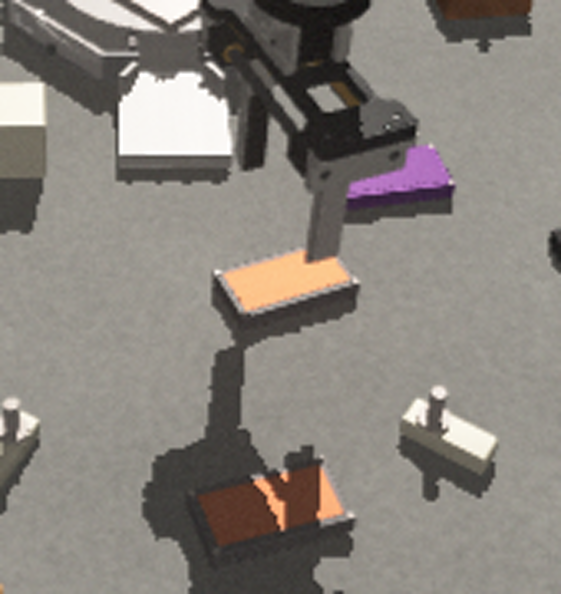

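{"name": "step_arm", "arguments": {
  "plan": [
    {"slide": [0,0.02,0],"spin": 0,"grip": -1},
    {"slide": [0,0.02,0],"spin": 0,"grip": -1},
    {"slide": [0,0.015,0],"spin": 0,"grip": -1},
    {"slide": [0,0,0],"spin": 0,"grip": -1},
    {"slide": [0,0,0],"spin": 0,"grip": -1}
  ]
}}

```text
time_s: 10.63
ee_pos: [0.6063, -0.2095, 0.0354]
eef_rot: [-1.571, -0.0, -1.317]
force: [0.3, -0.0, -0.7]
grip_width: 0.0941
```

{"name": "step_arm", "arguments": {
  "force": 40,
  "plan": [
    {"slide": [-0.0014,0,-0.0068],"spin": 0,"grip": -1},
    {"slide": [0,0.015,0],"spin": 0,"grip": -1},
    {"slide": [0,0.01,0],"spin": 0,"grip": -1},
    {"slide": [0,0.005,0],"spin": 0,"grip": -1},
    {"slide": [0,0,0],"spin": 0,"grip": 1},
    {"slide": [0,0,0],"spin": 0,"grip": 1},
    {"slide": [0,0,0],"spin": 0,"grip": 1},
    {"slide": [0,0,0],"spin": 0,"grip": 1},
    {"slide": [0,0,0],"spin": 0,"grip": 1},
    {"slide": [0,0,0],"spin": 0,"grip": 1},
    {"slide": [0,0,0],"spin": 0,"grip": 1},
    {"slide": [0,0,0],"spin": 0,"grip": 1},
    {"slide": [0,0,0],"spin": 0,"grip": 1},
    {"slide": [0,0,0],"spin": 0,"grip": 1}
  ]
}}

```text
time_s: 11.8
ee_pos: [0.599, -0.2103, 0.0046]
eef_rot: [-1.571, -0.0, -1.318]
force: [-0.6, 0.1, 2.2]
grip_width: 0.0497
```

{"name": "step_arm", "arguments": {
  "plan": [
    {"slide": [0,-0.01,0],"spin": 0,"grip": 1},
    {"slide": [0,-0.02,0],"spin": 0,"grip": 1},
    {"slide": [0,-0.02,0],"spin": 0,"grip": 1},
    {"slide": [0,-0.02,0],"spin": -4,"grip": 1},
    {"slide": [0,-0.01,0],"spin": -6.9,"grip": 1},
    {"slide": [0,0,0],"spin": -7,"grip": 1},
    {"slide": [0,0,0],"spin": -7,"grip": 1},
    {"slide": [0,0,0],"spin": -7,"grip": 1},
    {"slide": [0,0,0],"spin": -7,"grip": 1},
    {"slide": [0,0,0],"spin": -7,"grip": 1},
    {"slide": [0,0,0],"spin": -7,"grip": 1},
    {"slide": [0,0,0],"spin": -7,"grip": 1},
    {"slide": [0,0,0],"spin": -6,"grip": 1},
    {"slide": [0,0,0],"spin": -2,"grip": 1},
    {"slide": [0,0,0],"spin": 0,"grip": 1}
  ]
}}

```text
time_s: 13.05
ee_pos: [0.5989, -0.2103, 0.085]
eef_rot: [-1.571, -0.0, -0.131]
force: [0.2, -0.5, -1.5]
grip_width: 0.0494
```

{"name": "step_arm", "arguments": {
  "plan": [
    {"slide": [-0.0047,0,0.0115],"spin": 0,"grip": 1},
    {"slide": [-0.01,0,0.023],"spin": 0,"grip": 1},
    {"slide": [-0.01,0,0.025],"spin": 0,"grip": 1},
    {"slide": [-0.01,0,0.025],"spin": 0,"grip": 1},
    {"slide": [-0.01,0,0.025],"spin": 0,"grip": 1},
    {"slide": [-0.01,0,0.025],"spin": 0,"grip": 1},
    {"slide": [-0.01,0,0.02],"spin": 0,"grip": 1},
    {"slide": [0,0.01,0],"spin": 0,"grip": 1},
    {"slide": [0,0.015,0],"spin": 0,"grip": 1},
    {"slide": [0,0.015,0],"spin": 0,"grip": 1},
    {"slide": [0,0.015,0],"spin": 0,"grip": 1},
    {"slide": [0,0,0],"spin": 0,"grip": 1},
    {"slide": [0,0,0],"spin": 0,"grip": 1}
  ]
}}

```text
time_s: 14.13
ee_pos: [0.5548, -0.0485, 0.0292]
eef_rot: [-1.571, 0.001, -0.134]
force: [0.3, 0.1, -0.4]
grip_width: 0.0493
```

```bash
python3 - <<'E'
from h import *
o=get_obs();print(o['ee_pos'],o['eef_rot'],o['grip_width'],o['force'])
im=get('side');print(carriers(im,'side',.044));crop(im,220,150,340,260,5,'pics/s8.png')
im=get('top');print(carriers(im,'top',.044));crop(im,200,120,300,240,5,'pics/t8.png')
E
```

```text
[ 0.5548 -0.0485  0.0292] [-1.5708  0.0013 -0.1336] 0.049299973935620627 [ 0.3021  0.1261 -0.3951]
[(550.7, -416.8, 79.4, 36.4, 9.8), (554.6, -42.2, 77.7, 36.9, 83.1), (837.3, 179.4, 190.7, 35.4, 87.4), (889.1, 178.5, 189.8, 34.6, 84.2)]
[(550.4, -391.1, 80.2, 37.3, 10.2), (863.4, 197.8, 192.8, 76.6, -90.0)]
```

View pics/s8.png

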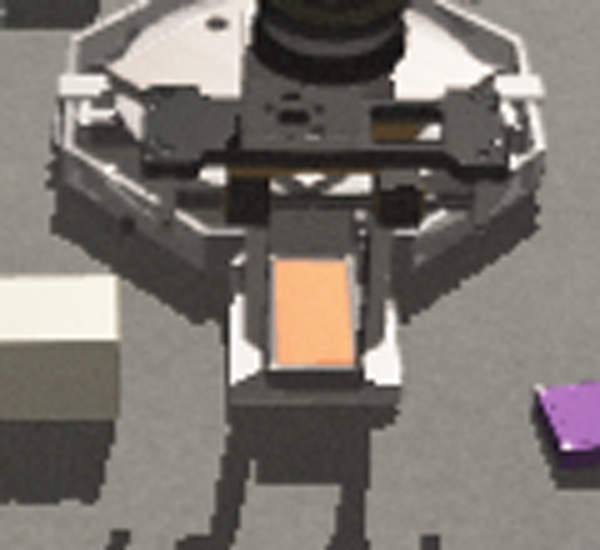

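View pics/t8.png

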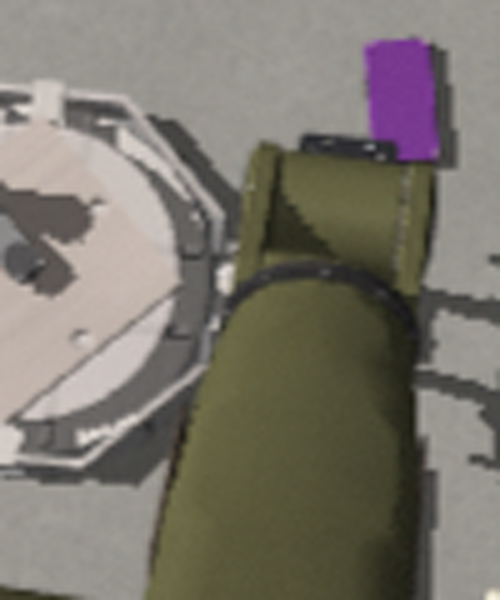

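{"name": "step_arm", "arguments": {
  "plan": [
    {"slide": [0,0.0075,0],"spin": 0,"grip": 1},
    {"slide": [0,0,0.005],"spin": 0,"grip": 1},
    {"slide": [0,0,0.005],"spin": 0,"grip": 1},
    {"slide": [0,0,0.005],"spin": 0,"grip": 1},
    {"slide": [0,0,0.005],"spin": 0,"grip": 1},
    {"slide": [0,0,0.005],"spin": 0,"grip": 1},
    {"slide": [0,0,0],"spin": 0,"grip": 1}
  ]
}}

```text
time_s: 14.82
ee_pos: [0.5587, -0.0227, 0.0221]
eef_rot: [-1.571, -0.0, -0.132]
force: [0.6, 0.4, -0.5]
grip_width: 0.0495
```

{"name": "step_arm", "arguments": {
  "plan": [
    {"slide": [0,0,0.005],"spin": 0,"grip": 1},
    {"slide": [0,0,0.005],"spin": 0,"grip": 1},
    {"slide": [0,0,0.005],"spin": 0,"grip": 1},
    {"slide": [0,0,0.005],"spin": 0,"grip": 1},
    {"slide": [0,0,0.003],"spin": 0,"grip": 1},
    {"slide": [0,0,0],"spin": 0,"grip": 1}
  ]
}}

```text
time_s: 15.32
ee_pos: [0.5617, -0.0003, 0.0219]
eef_rot: [-1.571, 0.0, -0.132]
force: [0.0, -0.0, -0.5]
grip_width: 0.05
```

{"name": "step_arm", "arguments": {
  "plan": [
    {"slide": [0,0.002,0],"spin": 0,"grip": 1},
    {"slide": [0,0,0],"spin": 0,"grip": -0.35},
    {"slide": [0,0,0],"spin": 0,"grip": -0.35},
    {"slide": [0,0,0],"spin": 0,"grip": -0.35},
    {"slide": [0,-0.01,0],"spin": 0,"grip": -0.35},
    {"slide": [0,-0.02,0],"spin": 0,"grip": -0.35},
    {"slide": [0,-0.02,0],"spin": 0,"grip": 1},
    {"slide": [0,0,-0.02],"spin": 0,"grip": 1},
    {"slide": [0,0,-0.03],"spin": 0,"grip": 1},
    {"slide": [0,0,-0.02],"spin": 0,"grip": 1},
    {"slide": [0,0,0],"spin": 0,"grip": 1},
    {"slide": [0,0,0],"spin": 0,"grip": 1},
    {"slide": [0,0,0],"spin": 0,"grip": 1},
    {"slide": [0,0,0],"spin": 0,"grip": 1},
    {"slide": [0,0,0],"spin": 0,"grip": 1},
    {"slide": [0,0,0],"spin": 0,"grip": 1}
  ]
}}

```text
time_s: 16.65
ee_pos: [0.5525, -0.0697, 0.07]
eef_rot: [-1.571, -0.0, -0.132]
force: [0.1, -1.4, 0.5]
grip_width: 0.0016
```

```bash
python3 - <<'E'
from h import *
o=get_obs();print(o['ee_pos'],o['eef_rot'],o['grip_width'],o['force'])
im=get('side');print(carriers(im,'side',.029));crop(im,220,130,340,260,4.5,'pics/s9.png')
E
```

```text
[ 0.5525 -0.0697  0.07  ] [-1.5707 -0.     -0.1317] 0.0015510623472828027 [ 0.1241 -1.408   0.5073]
[(554.1, -406.5, 81.0, 36.8, 9.3), (846.3, 201.3, 194.3, 36.0, 87.4), (899.1, 200.4, 193.4, 35.2, 84.2)]
```

View pics/s9.png

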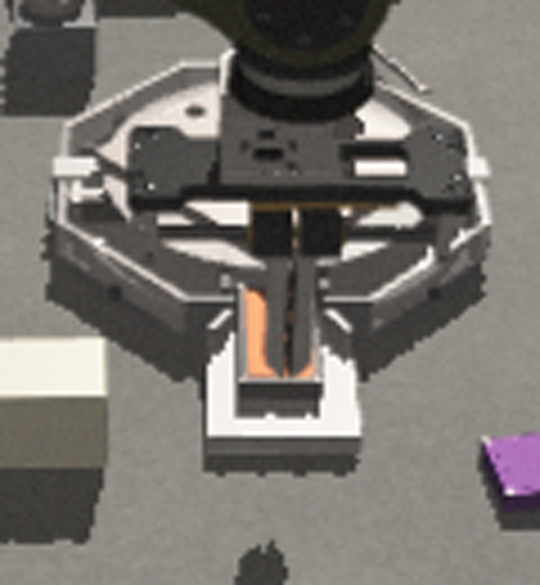

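{"name": "step_arm", "arguments": {
  "plan": [
    {"slide": [0,0.02,0],"spin": 0,"grip": 1},
    {"slide": [0,0.02,0],"spin": 0,"grip": 1},
    {"slide": [0,0.009,0],"spin": 0,"grip": 1},
    {"slide": [0,0,0.01],"spin": 0,"grip": 1},
    {"slide": [0,0,0.01],"spin": 0,"grip": 1},
    {"slide": [0,0,0.006],"spin": 0,"grip": 1},
    {"slide": [0,0,0.006],"spin": 0,"grip": 1},
    {"slide": [0,0,0.006],"spin": 0,"grip": 1},
    {"slide": [0,0,0.006],"spin": 0,"grip": 1},
    {"slide": [0,0,0.006],"spin": 0,"grip": 1},
    {"slide": [0,0,0.006],"spin": 0,"grip": 1},
    {"slide": [0,0,0],"spin": 0,"grip": 1}
  ]
}}

```text
time_s: 17.7
ee_pos: [0.5599, -0.0138, 0.021]
eef_rot: [-1.571, -0.0, -0.132]
force: [-0.6, -0.2, 0.4]
grip_width: 0.0005
```

{"name": "step_arm", "arguments": {
  "plan": [
    {"slide": [0,0,0.006],"spin": 0,"grip": 1},
    {"slide": [0,0,0.006],"spin": 0,"grip": 1},
    {"slide": [0,0,0.006],"spin": 0,"grip": 1},
    {"slide": [0,0,0.006],"spin": 0,"grip": 1},
    {"slide": [0,0,0.006],"spin": 0,"grip": 1},
    {"slide": [0,0,0.006],"spin": 0,"grip": 1},
    {"slide": [0,0,0.006],"spin": 0,"grip": 1},
    {"slide": [0,0,0],"spin": 0,"grip": 1}
  ]
}}

```text
time_s: 18.37
ee_pos: [0.5654, 0.0279, 0.021]
eef_rot: [-1.571, -0.0, -0.132]
force: [0.3, -0.5, 0.1]
grip_width: 0.0006
```

```bash
python3 - <<'E'
from h import *
o=get_obs();print(o['ee_pos'],o['eef_rot'],o['grip_width'],o['force'])
im=get('side');print(carriers(im,'side',.028));crop(im,220,130,340,260,4.5,'pics/s10.png')
E
```

```text
[0.5654 0.0279 0.021 ] [-1.5706 -0.0001 -0.1318] 0.0006398003319889403 [ 0.2582 -0.4799  0.1424]
[(368.9, -442.6, 34.4, 10.8, -7.0), (554.3, -405.8, 81.1, 36.7, 9.3), (846.9, 202.7, 194.5, 36.1, 87.4), (899.8, 201.8, 193.7, 35.3, 84.2)]
```

View pics/s10.png

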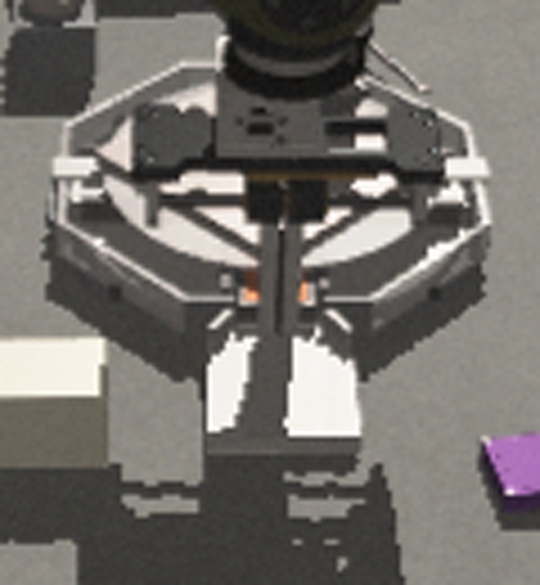

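{"name": "step_arm", "arguments": {
  "plan": [
    {"slide": [0,0,0.004],"spin": 0,"grip": 1},
    {"slide": [0,0,0.003],"spin": 0,"grip": 1},
    {"slide": [0,0,0.002],"spin": 0,"grip": 1},
    {"slide": [0,0,0.001],"spin": 0,"grip": 1},
    {"slide": [0,0,0],"spin": 0,"grip": 1}
  ]
}}

```text
time_s: 18.83
ee_pos: [0.5667, 0.0369, 0.021]
eef_rot: [-1.571, -0.0, -0.133]
force: [0.6, -0.1, -0.3]
grip_width: 0.0006
```

{"name": "step_arm", "arguments": {
  "plan": [
    {"slide": [0,0,0.002],"spin": 0,"grip": 1},
    {"slide": [0,0,0.001],"spin": 0,"grip": 1},
    {"slide": [0,0,0.001],"spin": 0,"grip": 1},
    {"slide": [0,0,0],"spin": 0,"grip": 1}
  ]
}}

```text
time_s: 19.17
ee_pos: [0.567, 0.0399, 0.021]
eef_rot: [-1.572, 0.0, -0.133]
force: [-1.9, -6.8, 0.6]
grip_width: 0.0003
```

{"name": "step_arm", "arguments": {
  "plan": [
    {"slide": [0,0,0.001],"spin": 0,"grip": 1},
    {"slide": [0,0,0.001],"spin": 0,"grip": 1},
    {"slide": [0,0,0],"spin": 0,"grip": 1}
  ]
}}

```text
time_s: 19.42
ee_pos: [0.5672, 0.0402, 0.0209]
eef_rot: [-1.575, 0.001, -0.133]
force: [-3.5, -19.9, 3.5]
grip_width: 0.0008
```

{"name": "step_arm", "arguments": {
  "plan": [
    {"slide": [0,0,-0.006],"spin": 0,"grip": 1},
    {"slide": [0,0,-0.02],"spin": 0,"grip": 1},
    {"slide": [0,0,-0.03],"spin": 0,"grip": 1},
    {"slide": [0,-0.02,-0.03],"spin": 0,"grip": 1},
    {"slide": [0,-0.03,-0.03],"spin": 0,"grip": 1},
    {"slide": [0,-0.03,-0.03],"spin": 0,"grip": -1},
    {"slide": [0,0,-0.03],"spin": 0,"grip": -1},
    {"slide": [0,0,-0.03],"spin": 0,"grip": -1},
    {"slide": [0,0,-0.03],"spin": 0,"grip": -1},
    {"slide": [0,0,0],"spin": 0,"grip": -1}
  ]
}}

```text
time_s: 20.25
ee_pos: [0.5356, -0.1944, 0.1001]
eef_rot: [-1.571, -0.001, -0.136]
force: [-0.7, 0.4, -0.1]
grip_width: 0.0306
```

```bash
python3 - <<'E'
from h import *
o=get_obs();print(o['ee_pos'],o['eef_rot'],o['qpos'])
im=get('side');print(carriers(im,'side'));crop(im,220,130,340,260,4.5,'pics/s11.png')
im=get('top');print(carriers(im,'top'));crop(im,150,120,290,240,5,'pics/t11.png')
E
```

```text
[ 0.5356 -0.1944  0.1001] [-1.5714 -0.0008 -0.1363] [-0.4122  0.4486  1.5754 -0.0005  1.1167 -0.2757]
[(333.5, -432.4, 81.9, 11.2, -4.6), (577.0, -392.6, 43.0, 37.1, 9.3), (855.3, 223.2, 198.0, 36.7, 87.4), (904.0, 222.7, 197.9, 37.0, 87.5)]
[(335.3, -434.4, 83.2, 14.5, -3.7), (576.5, -394.4, 41.4, 37.1, 10.3), (875.2, 201.7, 196.2, 77.9, -90.0)]
```

View pics/s11.png

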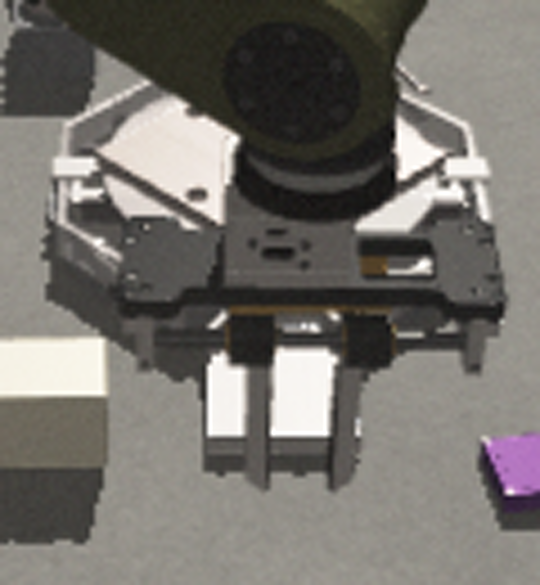

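View pics/t11.png

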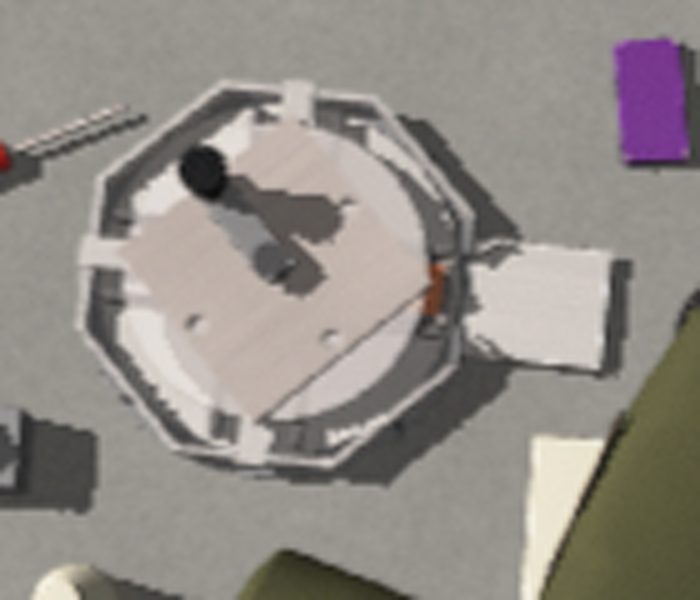

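{"name": "step_arm", "arguments": {
  "plan": [
    {"slide": [0,-0.015,0],"spin": -7,"grip": -1},
    {"slide": [0,-0.015,0],"spin": -7,"grip": -1},
    {"slide": [0,-0.015,0],"spin": -7,"grip": -1},
    {"slide": [0,-0.015,0],"spin": -7,"grip": -1},
    {"slide": [0,-0.01,0],"spin": -7,"grip": -1},
    {"slide": [0,0,0],"spin": -7,"grip": -1},
    {"slide": [0,0,0],"spin": -3,"grip": -1},
    {"slide": [0.02,0,0.0158],"spin": 0,"grip": -1},
    {"slide": [0.03,0,0.0237],"spin": 0,"grip": -1},
    {"slide": [0.03,0,0.0237],"spin": 0,"grip": -1},
    {"slide": [0.03,0,0.0237],"spin": 0,"grip": -1},
    {"slide": [0.03,0,0.0237],"spin": 0,"grip": -1},
    {"slide": [0.03,0,0.0237],"spin": 0,"grip": -1},
    {"slide": [0.03,0,0.0237],"spin": 0,"grip": -1},
    {"slide": [0.03,0,0.0237],"spin": 0,"grip": -1},
    {"slide": [0.03,0,0.0237],"spin": 0,"grip": -1},
    {"slide": [0.03,0,0.0237],"spin": 0,"grip": -1},
    {"slide": [0.03,0,0.0237],"spin": 0,"grip": -1},
    {"slide": [0.015,0,0.012],"spin": 0,"grip": -1},
    {"slide": [0,0,0],"spin": 0,"grip": -1}
  ]
}}

```text
time_s: 22.02
ee_pos: [0.6407, 0.2292, 0.169]
eef_rot: [-1.57, 0.0, 0.658]
force: [-0.1, 0.3, 0.6]
grip_width: 0.0939
```

{"name": "step_arm", "arguments": {
  "plan": [
    {"slide": [0,0,0],"spin": 0,"grip": -1}
  ]
}}

```text
time_s: 22.1
ee_pos: [0.6408, 0.2257, 0.1692]
eef_rot: [-1.57, 0.001, 0.656]
force: [-0.1, -0.4, 0.0]
grip_width: 0.0942
```

{"name": "step_arm", "arguments": {
  "plan": [
    {"slide": [0,0.02,0],"spin": 0,"grip": -1},
    {"slide": [0,0.02,0],"spin": 0,"grip": -1}
  ]
}}

```text
time_s: 22.27
ee_pos: [0.6417, 0.2234, 0.1306]
eef_rot: [-1.572, -0.002, 0.653]
force: [-0.1, 0.4, -0.9]
grip_width: 0.0939
```

{"name": "step_arm", "arguments": {
  "force": 35,
  "plan": [
    {"slide": [-0.0022,0,-0.0019],"spin": 0,"grip": -1},
    {"slide": [0,0.02,0],"spin": 0,"grip": -1},
    {"slide": [0,0.02,0],"spin": 0,"grip": -1},
    {"slide": [0,0.006,0],"spin": 0,"grip": -1},
    {"slide": [0,0,0],"spin": 0,"grip": 1},
    {"slide": [0,0,0],"spin": 0,"grip": 1},
    {"slide": [0,0,0],"spin": 0,"grip": 1},
    {"slide": [0,0,0],"spin": 0,"grip": 1},
    {"slide": [0,0,0],"spin": 0,"grip": 1},
    {"slide": [0,0,0],"spin": 0,"grip": 1},
    {"slide": [0,0,0],"spin": 0,"grip": 1},
    {"slide": [0,0,0],"spin": 0,"grip": 1},
    {"slide": [0,0,0],"spin": 0,"grip": 1},
    {"slide": [0,0,0],"spin": 0,"grip": 1},
    {"slide": [0,0,0],"spin": 0,"grip": 1}
  ]
}}

```text
time_s: 23.52
ee_pos: [0.6407, 0.2205, 0.0839]
eef_rot: [-1.571, 0.001, 0.653]
force: [-4.9, -4.0, 2.2]
grip_width: 0.0346
```

{"name": "step_arm", "arguments": {
  "plan": [
    {"slide": [-0.0007,-0.006,0],"spin": 0,"grip": 1},
    {"slide": [0,-0.006,0],"spin": 0,"grip": 1},
    {"slide": [0,-0.006,0],"spin": 0,"grip": 1},
    {"slide": [0,0,0],"spin": 0,"grip": 1}
  ]
}}

```text
time_s: 23.85
ee_pos: [0.6405, 0.2204, 0.103]
eef_rot: [-1.571, -0.0, 0.653]
force: [-1.3, -0.0, -5.8]
grip_width: 0.0344
```

```bash
python3 -c "
from h import *
arc(37.4,123.4,16,.653)"; python3 look.py s12 230 60 350 190
```

```text
[-0.0003, 0.0066] [-0.0009, 0.0065] [-0.0015, 0.0064] [-0.0021, 0.0062] [-0.0027, 0.006] [-0.0032, 0.0057] [-0.0038, 0.0054] [-0.0042, 0.005] [-0.0047, 0.0046] [-0.0051, 0.0041] [-0.0055, 0.0036] [-0.0058, 0.0031] [-0.0061, 0.0025] [-0.0063, 0.002] [-0.0064, 0.0014] [-0.0065, 0.0008] 
[0.6405 0.2204 0.103 ] [-1.2827 -0.0306 -5.8379] 0.0343996936198255 23.85
```

View pics/s12.png

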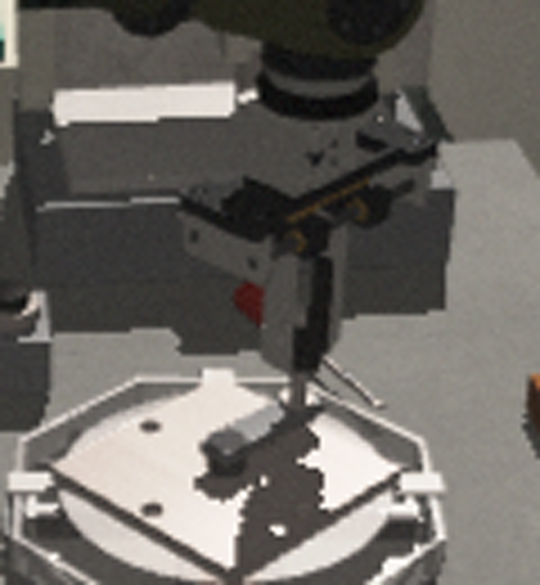

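{"name": "step_arm", "arguments": {
  "plan": [
    {"slide": [0,-0.003,0],"spin": 0,"grip": 1},
    {"slide": [0,0,0],"spin": 0,"grip": 1},
    {"slide": [0,0,0],"spin": 0,"grip": 1}
  ]
}}

```text
time_s: 24.15
ee_pos: [0.6404, 0.2203, 0.1047]
eef_rot: [-1.571, 0.0, 0.653]
force: [-0.3, 0.6, -6.0]
grip_width: 0.0347
```

{"name": "step_arm", "arguments": {
  "plan": [
    {"slide": [-0.0003,0,0.0066],"spin": 0,"grip": 1},
    {"slide": [0,0,0],"spin": 0,"grip": 1}
  ]
}}

```text
time_s: 24.32
ee_pos: [0.6355, 0.2261, 0.1045]
eef_rot: [-1.57, 0.001, 0.653]
force: [-1.0, 0.5, -5.9]
grip_width: 0.0347
```

{"name": "step_arm", "arguments": {
  "plan": [
    {"slide": [-0.0009,0,0.0065],"spin": 0,"grip": 1},
    {"slide": [-0.0015,0,0.0064],"spin": 0,"grip": 1},
    {"slide": [-0.0021,0,0.0062],"spin": 0,"grip": 1},
    {"slide": [-0.0027,0,0.006],"spin": 0,"grip": 1},
    {"slide": [-0.0032,0,0.0057],"spin": 0,"grip": 1},
    {"slide": [-0.0038,0,0.0054],"spin": 0,"grip": 1},
    {"slide": [0,0,0],"spin": 0,"grip": 1}
  ]
}}

```text
time_s: 24.9
ee_pos: [0.6016, 0.246, 0.1049]
eef_rot: [-1.57, 0.001, 0.653]
force: [-3.0, -1.9, -6.7]
grip_width: 0.0345
```

{"name": "step_arm", "arguments": {
  "plan": [
    {"slide": [-0.0042,0,0.005],"spin": 0,"grip": 1},
    {"slide": [-0.0047,0,0.0046],"spin": 0,"grip": 1},
    {"slide": [-0.0051,0,0.0041],"spin": 0,"grip": 1},
    {"slide": [-0.0055,0,0.0036],"spin": 0,"grip": 1},
    {"slide": [-0.0058,0,0.0031],"spin": 0,"grip": 1},
    {"slide": [-0.0061,0,0.0025],"spin": 0,"grip": 1},
    {"slide": [-0.0063,0,0.002],"spin": 0,"grip": 1},
    {"slide": [-0.0064,0,0.0014],"spin": 0,"grip": 1},
    {"slide": [0,0,0],"spin": 0,"grip": 1}
  ]
}}

```text
time_s: 25.65
ee_pos: [0.5508, 0.2391, 0.1049]
eef_rot: [-1.57, 0.001, 0.653]
force: [-1.6, -0.8, -7.8]
grip_width: 0.0347
```

```bash
python3 look.py s13 210 60 350 190
```

```text
[0.5508 0.2391 0.1049] [-1.5948 -0.7565 -7.7934] 0.03471562543522791 25.65
```

View pics/s13.png

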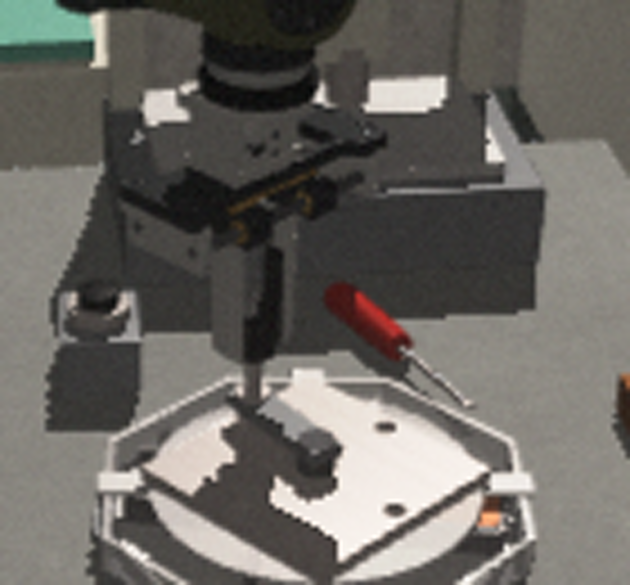

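{"name": "step_arm", "arguments": {
  "plan": [
    {"slide": [-0.0055,0,0.0008],"spin": 0,"grip": 1},
    {"slide": [0,0.003,0],"spin": 0,"grip": 1},
    {"slide": [0,0.003,0],"spin": 0,"grip": 1},
    {"slide": [0,0.001,0],"spin": 0,"grip": 1},
    {"slide": [0,0,0],"spin": 0,"grip": 1}
  ]
}}

```text
time_s: 26.12
ee_pos: [0.547, 0.2369, 0.0974]
eef_rot: [-1.571, 0.001, 0.653]
force: [-1.3, -0.2, -6.2]
grip_width: 0.0346
```

{"name": "step_arm", "arguments": {
  "plan": [
    {"slide": [0,0.002,0],"spin": 0,"grip": 1},
    {"slide": [0,0,0],"spin": 0,"grip": 1},
    {"slide": [0,0,0],"spin": 0,"grip": 0.15},
    {"slide": [0,0,0],"spin": 0,"grip": 0.15},
    {"slide": [0,0,0],"spin": 0,"grip": 0.15}
  ]
}}

```text
time_s: 26.53
ee_pos: [0.5476, 0.2371, 0.0966]
eef_rot: [-1.571, -0.001, 0.653]
force: [0.0, -0.1, 0.1]
grip_width: 0.04
```

{"name": "step_arm", "arguments": {
  "plan": [
    {"slide": [-0.0012,0,0.0001],"spin": 0,"grip": 0.15},
    {"slide": [-0.0012,0,0.0001],"spin": 0,"grip": 0.15},
    {"slide": [-0.0012,0,0.0001],"spin": 0,"grip": 0.15},
    {"slide": [-0.0012,0,0],"spin": 0,"grip": 0.15},
    {"slide": [-0.0012,0,0],"spin": 0,"grip": 0.15},
    {"slide": [-0.001,0,0],"spin": 0,"grip": 0.15},
    {"slide": [0,0,0],"spin": 0,"grip": 0.15}
  ]
}}

```text
time_s: 27.12
ee_pos: [0.5412, 0.2327, 0.0959]
eef_rot: [-1.571, 0.0, 0.653]
force: [0.1, -0.1, 1.0]
grip_width: 0.0397
```

{"name": "step_arm", "arguments": {
  "plan": [
    {"slide": [-0.001,0,0],"spin": 0,"grip": 0.15},
    {"slide": [-0.001,0,0],"spin": 0,"grip": 0.15},
    {"slide": [0,0,0],"spin": 0,"grip": 0.15}
  ]
}}

```text
time_s: 27.37
ee_pos: [0.5397, 0.2316, 0.0959]
eef_rot: [-1.571, -0.0, 0.653]
force: [1.0, 0.5, -0.5]
grip_width: 0.0401
```

{"name": "step_arm", "arguments": {
  "plan": [
    {"slide": [-0.001,0,0],"spin": 0,"grip": 0.15},
    {"slide": [-0.001,0,0],"spin": 0,"grip": 0.15},
    {"slide": [0,0,0],"spin": 0,"grip": 0.15}
  ]
}}

```text
time_s: 27.62
ee_pos: [0.5388, 0.231, 0.0961]
eef_rot: [-1.571, -0.002, 0.653]
force: [6.0, 5.5, -2.7]
grip_width: 0.0397
```

{"name": "step_arm", "arguments": {
  "plan": [
    {"slide": [0.003,0,0],"spin": 0,"grip": 0},
    {"slide": [0,0,0],"spin": 0,"grip": -0.4},
    {"slide": [0,0,0],"spin": 0,"grip": -1},
    {"slide": [0,-0.02,0],"spin": 0,"grip": -1},
    {"slide": [0,-0.03,0],"spin": 0,"grip": -1},
    {"slide": [0,-0.035,0],"spin": 0,"grip": -1},
    {"slide": [0,-0.01,0],"spin": 0,"grip": -1},
    {"slide": [0,0,0],"spin": 0,"grip": -1}
  ]
}}

```text
time_s: 28.28
ee_pos: [0.5415, 0.2326, 0.1939]
eef_rot: [-1.572, -0.005, 0.653]
force: [0.9, 0.1, -0.5]
grip_width: 0.0898
```

```bash
python3 look.py s14 210 60 350 190;python3 -c "
from h import *
for z in (.119,.131):
    print((w2px('side',(.543,.2333,z))-[210,60])*4.5)"
```

```text
[0.5415 0.2326 0.1939] [ 0.8721  0.1006 -0.5177] 0.08978381290572708 28.2833
[240.9356 335.5188]
[241.1712 319.7091]
```

View pics/s14.png

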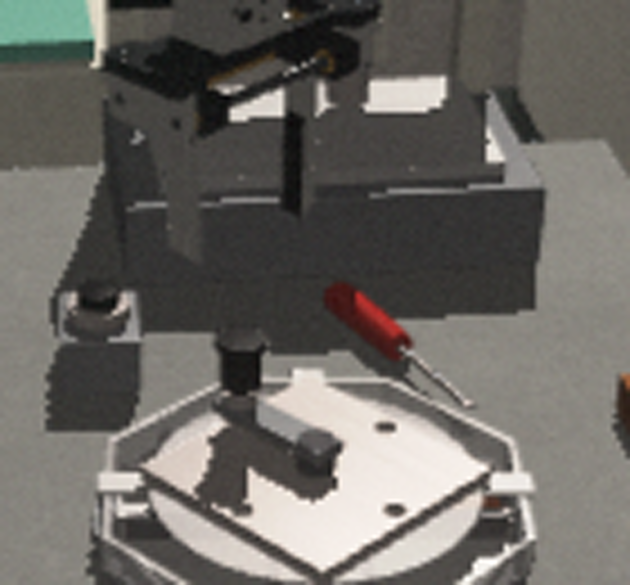

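```bash
python3 - <<'E'
from h import *
for n in('side','top'):
    im=get(n);print(carriers(im,n))
    cv2.imwrite(f'pics/{n}15.png',cv2.resize(im,(800,600)))
E
```

```text
[(339.4, -432.0, 93.6, 9.2, -4.1), (557.5, -395.6, 82.5, 37.9, 9.4), (857.0, 223.3, 198.6, 34.8, 88.9), (909.7, 222.3, 197.1, 36.1, 84.6)]
[(338.8, -436.5, 90.8, 10.9, -3.6), (556.6, -397.6, 81.6, 37.9, 10.2), (875.3, 201.7, 196.2, 77.8, -90.0)]
```

View pics/side15.png

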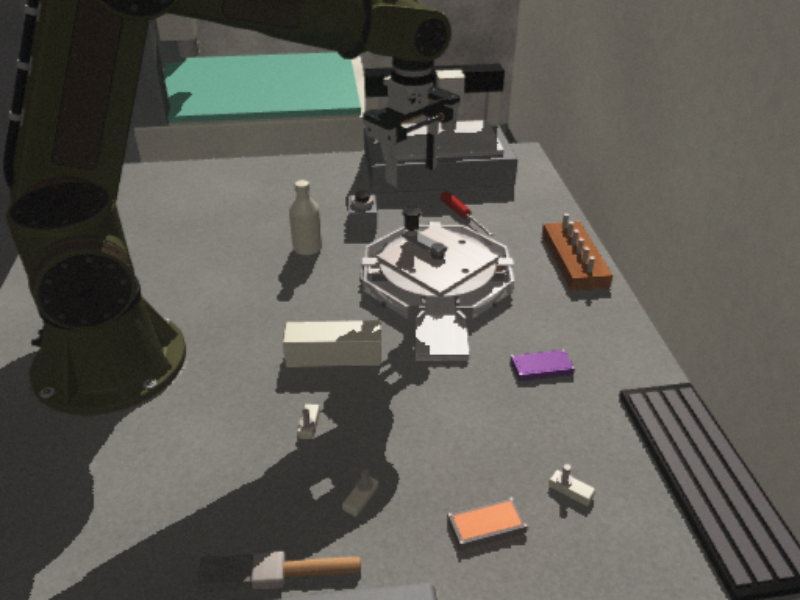

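{"name": "step_arm", "arguments": {
  "plan": [
    {"slide": [0,0,0],"spin": 7,"grip": -1},
    {"slide": [0,0,0],"spin": 7,"grip": -1},
    {"slide": [0,0,0],"spin": 7,"grip": -1},
    {"slide": [0,0,0],"spin": 7,"grip": -1},
    {"slide": [0,0,0],"spin": 7,"grip": -1},
    {"slide": [0,0,0],"spin": 7,"grip": -1},
    {"slide": [0,0,0],"spin": 7,"grip": -1},
    {"slide": [0,0,0],"spin": 7,"grip": -1},
    {"slide": [0,0,0],"spin": 7,"grip": -1},
    {"slide": [0,0,0],"spin": 7,"grip": -1},
    {"slide": [0,0,0],"spin": 7,"grip": -1},
    {"slide": [0,0,0],"spin": 7,"grip": -1},
    {"slide": [0,0,0],"spin": 7,"grip": -1},
    {"slide": [0,0,0],"spin": 7,"grip": -1},
    {"slide": [0,0,0],"spin": 7,"grip": -1},
    {"slide": [0,0,0],"spin": 7,"grip": -1},
    {"slide": [0,0,0],"spin": 5.9,"grip": -1},
    {"slide": [0,0,0],"spin": 0,"grip": -1}
  ]
}}

```text
time_s: 29.93
ee_pos: [0.54, 0.232, 0.1889]
eef_rot: [-1.574, -0.001, -1.41]
force: [0.1, -0.3, 0.3]
grip_width: 0.0941
```

```bash
python3 - <<'E'
from h import *
o=get_obs();print(o['ee_pos'],o['eef_rot'],tool(np.array([.5452,-.3986])-o['ee_pos'][:2],o['eef_rot'][2]))
E
```

```text
[0.54   0.232  0.1889] [-1.5738 -0.0006 -1.41  ] (np.float64(0.6233383816719812), np.float64(-0.095877259205698))
```

{"name": "step_arm", "arguments": {
  "plan": [
    {"slide": [0.02,0,-0.003],"spin": 0,"grip": -1},
    {"slide": [0.035,0,-0.0054],"spin": 0,"grip": -1},
    {"slide": [0.035,0,-0.0054],"spin": 0,"grip": -1},
    {"slide": [0.035,0,-0.0054],"spin": 0,"grip": -1},
    {"slide": [0.035,0,-0.0054],"spin": 0,"grip": -1},
    {"slide": [0.035,0,-0.0054],"spin": 0,"grip": -1},
    {"slide": [0.035,0,-0.0054],"spin": 0,"grip": -1},
    {"slide": [0.035,0,-0.0054],"spin": 0,"grip": -1},
    {"slide": [0.035,0,-0.0054],"spin": 0,"grip": -1},
    {"slide": [0.035,0,-0.0054],"spin": 0,"grip": -1},
    {"slide": [0.035,0,-0.0054],"spin": 0,"grip": -1},
    {"slide": [0.035,0,-0.0054],"spin": 0,"grip": -1},
    {"slide": [0.035,0,-0.0054],"spin": 0,"grip": -1},
    {"slide": [0.035,0.01,-0.0054],"spin": 0,"grip": -1},
    {"slide": [0.035,0.015,-0.0054],"spin": 0,"grip": -1},
    {"slide": [0.035,0.02,-0.0054],"spin": 0,"grip": -1},
    {"slide": [0.035,0.02,-0.0054],"spin": 0,"grip": -1},
    {"slide": [0.035,0.02,-0.0054],"spin": 0,"grip": -1},
    {"slide": [0.01,0.02,-0.0025],"spin": 0,"grip": -1},
    {"slide": [0,0,0],"spin": 0,"grip": -1}
  ]
}}

```text
time_s: 31.6
ee_pos: [0.5449, -0.4012, 0.0794]
eef_rot: [-1.577, 0.006, -1.404]
force: [0.2, -0.0, -1.7]
grip_width: 0.094
```

{"name": "step_arm", "arguments": {
  "plan": [
    {"slide": [0,0,0],"spin": 0,"grip": -1},
    {"slide": [0,0,0],"spin": 0,"grip": -1}
  ]
}}

```text
time_s: 31.77
ee_pos: [0.5482, -0.3992, 0.0867]
eef_rot: [-1.57, -0.0, -1.403]
force: [0.3, -0.6, 0.3]
grip_width: 0.0938
```

```bash
python3 - <<'E'
from h import *
o=get_obs();print(o['ee_pos'],o['eef_rot'],tool(np.array([.5452,-.3986])-o['ee_pos'][:2],o['eef_rot'][2]))
im=get('side');print(carriers(im,'side'));crop(im,250,220,410,384,3.6,'pics/s16.png')
E
```

```text
[ 0.5482 -0.3992  0.0867] [-1.5705 -0.0001 -1.4027] (np.float64(-0.0011118196281502564), np.float64(-0.002868377005009679))
[(339.3, -435.7, 93.4, 10.7, -4.1), (557.1, -396.3, 81.5, 36.8, 9.3), (855.2, 223.0, 198.4, 36.7, 87.4), (899.7, 222.1, 198.4, 37.6, -89.9)]
```

View pics/s16.png

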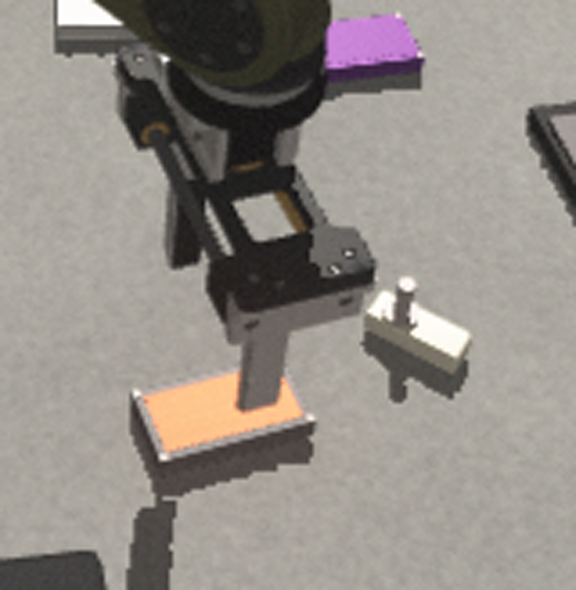

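{"name": "step_arm", "arguments": {
  "force": 40,
  "plan": [
    {"slide": [-0.0011,0.02,-0.0029],"spin": 0,"grip": -1},
    {"slide": [0,0.02,0],"spin": 0,"grip": -1},
    {"slide": [0,0.02,0],"spin": 0,"grip": -1},
    {"slide": [0,0.015,0],"spin": 0,"grip": -1},
    {"slide": [0,0.006,0],"spin": 0,"grip": -1},
    {"slide": [0,0,0],"spin": 0,"grip": 1},
    {"slide": [0,0,0],"spin": 0,"grip": 1},
    {"slide": [0,0,0],"spin": 0,"grip": 1},
    {"slide": [0,0,0],"spin": 0,"grip": 1},
    {"slide": [0,0,0],"spin": 0,"grip": 1},
    {"slide": [0,0,0],"spin": 0,"grip": 1},
    {"slide": [0,0,0],"spin": 0,"grip": 1},
    {"slide": [0,0,0],"spin": 0,"grip": 1},
    {"slide": [0,0,0],"spin": 0,"grip": 1},
    {"slide": [0,0,0],"spin": 0,"grip": 1}
  ]
}}

```text
time_s: 33.07
ee_pos: [0.5448, -0.3996, 0.0051]
eef_rot: [-1.571, -0.0, -1.405]
force: [-1.9, 0.8, 3.5]
grip_width: 0.0491
```

{"name": "step_arm", "arguments": {
  "plan": [
    {"slide": [0,-0.01,0],"spin": 0,"grip": 1},
    {"slide": [0,-0.02,0],"spin": 0,"grip": 1},
    {"slide": [0,-0.02,0],"spin": 0,"grip": 1},
    {"slide": [0,-0.02,0],"spin": 0,"grip": 1},
    {"slide": [0,-0.01,0],"spin": -5,"grip": 1},
    {"slide": [0,0,0],"spin": -7,"grip": 1},
    {"slide": [0,0,0],"spin": -7,"grip": 1},
    {"slide": [0,0,0],"spin": -7,"grip": 1},
    {"slide": [0,0,0],"spin": -7,"grip": 1},
    {"slide": [0,0,0],"spin": -7,"grip": 1},
    {"slide": [0,0,0],"spin": -7,"grip": 1},
    {"slide": [0,0,0],"spin": -7,"grip": 1},
    {"slide": [0,0,0],"spin": -7,"grip": 1},
    {"slide": [0,0,0],"spin": -7,"grip": 1},
    {"slide": [0,0,0],"spin": -4.9,"grip": 1},
    {"slide": [0,0,0],"spin": 0,"grip": 1},
    {"slide": [0,0,0],"spin": 0,"grip": 1}
  ]
}}

```text
time_s: 34.48
ee_pos: [0.5447, -0.3996, 0.0851]
eef_rot: [-1.571, -0.0, -0.136]
force: [-0.8, 0.2, -1.3]
grip_width: 0.0495
```

```bash
python3 - <<'E'
from h import *
o=get_obs();print(o['ee_pos'],o['eef_rot'],o['grip_width'],tool(np.array([.5550,-.0485])-o['ee_pos'][:2],o['eef_rot'][2]))
E
```

```text
[ 0.5447 -0.3996  0.0851] [-1.5708 -0.     -0.1356] 0.04945264921432766 (np.float64(-0.03726091163935707), np.float64(0.3492205429561035))
```

{"name": "step_arm", "arguments": {
  "plan": [
    {"slide": [-0.0015,0,0.014],"spin": -0.15,"grip": 1},
    {"slide": [-0.003,0,0.028],"spin": 0,"grip": 1},
    {"slide": [-0.003,0,0.028],"spin": 0,"grip": 1},
    {"slide": [-0.003,0,0.028],"spin": 0,"grip": 1},
    {"slide": [-0.003,0,0.028],"spin": 0,"grip": 1},
    {"slide": [-0.003,0,0.028],"spin": 0,"grip": 1},
    {"slide": [-0.003,0,0.028],"spin": 0,"grip": 1},
    {"slide": [-0.003,0,0.028],"spin": 0,"grip": 1},
    {"slide": [-0.003,0,0.028],"spin": 0,"grip": 1},
    {"slide": [-0.003,0,0.028],"spin": 0,"grip": 1},
    {"slide": [-0.003,0,0.028],"spin": 0,"grip": 1},
    {"slide": [-0.003,0,0.028],"spin": 0,"grip": 1},
    {"slide": [-0.0028,0,0.0272],"spin": 0,"grip": 1},
    {"slide": [0,0.01,0],"spin": 0,"grip": 1},
    {"slide": [0,0.015,0],"spin": 0,"grip": 1},
    {"slide": [0,0.015,0],"spin": 0,"grip": 1},
    {"slide": [0,0.015,0],"spin": 0,"grip": 1},
    {"slide": [0,0,0],"spin": 0,"grip": 1},
    {"slide": [0,0,0],"spin": 0,"grip": 1}
  ]
}}

```text
time_s: 36.07
ee_pos: [0.5528, -0.0487, 0.0297]
eef_rot: [-1.571, 0.001, -0.132]
force: [-0.0, 0.6, -1.1]
grip_width: 0.0496
```

```bash
python3 - <<'E'
from h import *
o=get_obs();print(o['ee_pos'],o['eef_rot'],o['grip_width'],o['force'])
im=get('side');print(carriers(im,'side',.038));crop(im,220,130,340,260,4.5,'pics/s17.png')
E
```

```text
[ 0.5528 -0.0487  0.0297] [-1.5708  0.0012 -0.1322] 0.04957384495402416 [-0.0055  0.6285 -1.1145]
[(554.2, -34.9, 78.2, 37.2, 83.1), (840.9, 188.1, 192.1, 35.6, 87.4), (893.8, 187.2, 191.3, 36.1, 84.2)]
```

View pics/s17.png

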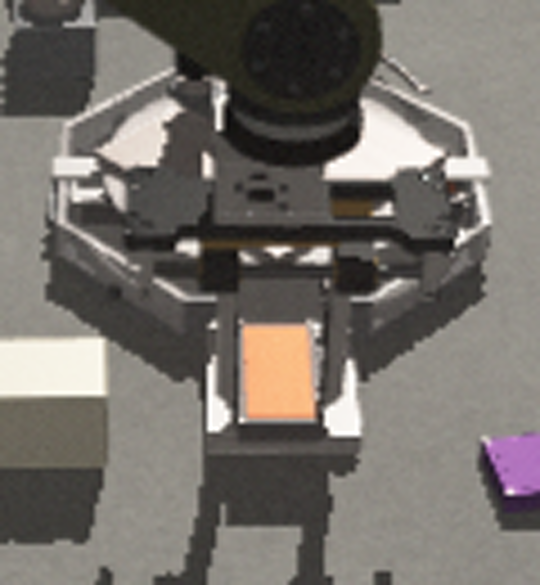

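{"name": "step_arm", "arguments": {
  "plan": [
    {"slide": [0.002,0,0],"spin": 0,"grip": 1},
    {"slide": [0,0.0078,0],"spin": 0,"grip": 1},
    {"slide": [0,0,0.005],"spin": 0,"grip": 1},
    {"slide": [0,0,0.005],"spin": 0,"grip": 1},
    {"slide": [0,0,0.005],"spin": 0,"grip": 1},
    {"slide": [0,0,0.005],"spin": 0,"grip": 1},
    {"slide": [0,0,0.005],"spin": 0,"grip": 1},
    {"slide": [0,0,0],"spin": 0,"grip": 1}
  ]
}}

```text
time_s: 36.78
ee_pos: [0.5584, -0.0229, 0.0222]
eef_rot: [-1.571, -0.0, -0.129]
force: [0.6, -0.7, -1.1]
grip_width: 0.0494
```

{"name": "step_arm", "arguments": {
  "plan": [
    {"slide": [0,0,0.005],"spin": 0,"grip": 1},
    {"slide": [0,0,0.005],"spin": 0,"grip": 1},
    {"slide": [0,0,0.005],"spin": 0,"grip": 1},
    {"slide": [0,0,0.005],"spin": 0,"grip": 1},
    {"slide": [0,0,0.003],"spin": 0,"grip": 1},
    {"slide": [0,0,0],"spin": 0,"grip": 1}
  ]
}}

```text
time_s: 37.28
ee_pos: [0.5614, -0.0004, 0.0221]
eef_rot: [-1.571, -0.0, -0.129]
force: [-0.0, 0.0, -1.5]
grip_width: 0.0496
```

Same as before; release, back off, close.

{"name": "step_arm", "arguments": {
  "plan": [
    {"slide": [0,0.002,0],"spin": 0,"grip": 1},
    {"slide": [0,0,0],"spin": 0,"grip": -0.35},
    {"slide": [0,0,0],"spin": 0,"grip": -0.35},
    {"slide": [0,0,0],"spin": 0,"grip": -0.35},
    {"slide": [0,-0.01,0],"spin": 0,"grip": -0.35},
    {"slide": [0,-0.02,0],"spin": 0,"grip": -0.35},
    {"slide": [0,-0.02,0],"spin": 0,"grip": 1},
    {"slide": [0,0,-0.02],"spin": 0,"grip": 1},
    {"slide": [0,0,-0.03],"spin": 0,"grip": 1},
    {"slide": [0,0,-0.02],"spin": 0,"grip": 1},
    {"slide": [0,0,0],"spin": 0,"grip": 1},
    {"slide": [0,0,0],"spin": 0,"grip": 1},
    {"slide": [0,0,0],"spin": 0,"grip": 1},
    {"slide": [0,0,0],"spin": 0,"grip": 1},
    {"slide": [0,0,0],"spin": 0,"grip": 1},
    {"slide": [0,0,0],"spin": 0,"grip": 1}
  ]
}}

```text
time_s: 38.62
ee_pos: [0.5523, -0.0699, 0.0701]
eef_rot: [-1.571, 0.0, -0.129]
force: [0.1, 0.1, 1.0]
grip_width: 0.0014
```

```bash
python3 - <<'E'
from h import *
o=get_obs();print(o['ee_pos'],o['eef_rot'],o['grip_width'],o['force'])
im=get('side');crop(im,220,130,340,260,4.5,'pics/s18.png')
E
```

```text
[ 0.5523 -0.0699  0.0701] [-1.5708  0.     -0.129 ] 0.0014181255853792317 [0.1394 0.0614 0.9726]
```

View pics/s18.png

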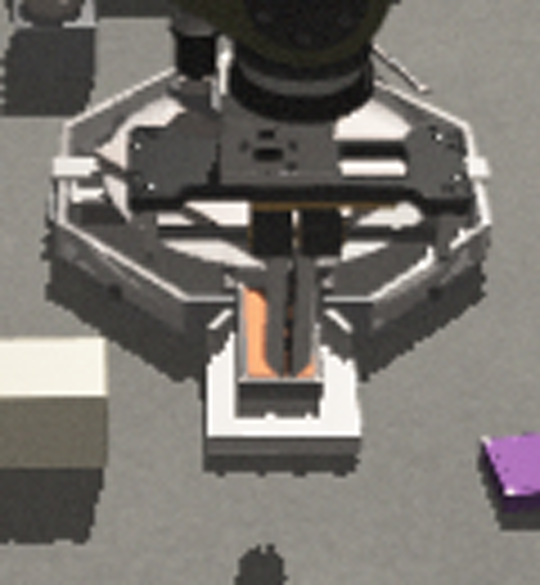

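{"name": "step_arm", "arguments": {
  "plan": [
    {"slide": [0,0.02,0],"spin": -0.2,"grip": 1},
    {"slide": [0,0.02,0],"spin": 0,"grip": 1},
    {"slide": [0,0.009,0],"spin": 0,"grip": 1},
    {"slide": [0,0,0.01],"spin": 0,"grip": 1},
    {"slide": [0,0,0.01],"spin": 0,"grip": 1},
    {"slide": [0,0,0.006],"spin": 0,"grip": 1},
    {"slide": [0,0,0.006],"spin": 0,"grip": 1},
    {"slide": [0,0,0.006],"spin": 0,"grip": 1},
    {"slide": [0,0,0.006],"spin": 0,"grip": 1},
    {"slide": [0,0,0.006],"spin": 0,"grip": 1},
    {"slide": [0,0,0.006],"spin": 0,"grip": 1},
    {"slide": [0,0,0],"spin": 0,"grip": 1}
  ]
}}

```text
time_s: 39.67
ee_pos: [0.5594, -0.0139, 0.0212]
eef_rot: [-1.571, -0.0, -0.126]
force: [0.7, 0.3, 0.5]
grip_width: 0.0004
```

{"name": "step_arm", "arguments": {
  "plan": [
    {"slide": [0,0,0.006],"spin": 0,"grip": 1},
    {"slide": [0,0,0.006],"spin": 0,"grip": 1},
    {"slide": [0,0,0.006],"spin": 0,"grip": 1},
    {"slide": [0,0,0.006],"spin": 0,"grip": 1},
    {"slide": [0,0,0.006],"spin": 0,"grip": 1},
    {"slide": [0,0,0.006],"spin": 0,"grip": 1},
    {"slide": [0,0,0.006],"spin": 0,"grip": 1},
    {"slide": [0,0,0],"spin": 0,"grip": 1}
  ]
}}

```text
time_s: 40.33
ee_pos: [0.5647, 0.0278, 0.0211]
eef_rot: [-1.571, -0.0, -0.126]
force: [-0.1, 0.4, -0.1]
grip_width: 0.0001
```

{"name": "step_arm", "arguments": {
  "plan": [
    {"slide": [0,0,0.004],"spin": 0,"grip": 1},
    {"slide": [0,0,0.003],"spin": 0,"grip": 1},
    {"slide": [0,0,0.002],"spin": 0,"grip": 1},
    {"slide": [0,0,0.001],"spin": 0,"grip": 1},
    {"slide": [0,0,0],"spin": 0,"grip": 1}
  ]
}}

```text
time_s: 40.75
ee_pos: [0.5659, 0.0367, 0.0211]
eef_rot: [-1.571, -0.0, -0.126]
force: [-0.8, 0.9, 0.0]
grip_width: 0.0003
```

{"name": "step_arm", "arguments": {
  "plan": [
    {"slide": [0,0,0.002],"spin": 0,"grip": 1},
    {"slide": [0,0,0.001],"spin": 0,"grip": 1},
    {"slide": [0,0,0.001],"spin": 0,"grip": 1},
    {"slide": [0,0,0],"spin": 0,"grip": 1}
  ]
}}

```text
time_s: 41.08
ee_pos: [0.5663, 0.04, 0.0211]
eef_rot: [-1.572, 0.0, -0.126]
force: [-1.3, -6.1, 0.1]
grip_width: 0.0005
```

{"name": "step_arm", "arguments": {
  "plan": [
    {"slide": [0,0,0.001],"spin": 0,"grip": 1},
    {"slide": [0,0,0.001],"spin": 0,"grip": 1},
    {"slide": [0,0,0],"spin": 0,"grip": 1}
  ]
}}

```text
time_s: 41.33
ee_pos: [0.5663, 0.0403, 0.0211]
eef_rot: [-1.574, 0.001, -0.127]
force: [-3.6, -18.4, 2.4]
grip_width: 0.0005
```

{"name": "step_arm", "arguments": {
  "plan": [
    {"slide": [0,0,-0.006],"spin": 0,"grip": 1},
    {"slide": [0,0,-0.02],"spin": 0,"grip": 1},
    {"slide": [0,0,-0.03],"spin": 0,"grip": 1},
    {"slide": [0,-0.02,-0.03],"spin": 0,"grip": 1},
    {"slide": [0,-0.03,-0.014],"spin": 0,"grip": 1},
    {"slide": [0,-0.04,0],"spin": 0,"grip": -1},
    {"slide": [0,-0.04,0],"spin": 0,"grip": -1},
    {"slide": [0,-0.02,0],"spin": 7,"grip": -1},
    {"slide": [0,0,0],"spin": 7,"grip": -1},
    {"slide": [0,0,0],"spin": 7,"grip": -1},
    {"slide": [0,0,0],"spin": 7,"grip": -1},
    {"slide": [0,0,0],"spin": 7,"grip": -1},
    {"slide": [0,0,0],"spin": 7,"grip": -1},
    {"slide": [0,0,0],"spin": 3.4,"grip": -1},
    {"slide": [0,0,0],"spin": 0,"grip": -1},
    {"slide": [0,0,0],"spin": 0,"grip": -1}
  ]
}}

```text
time_s: 42.67
ee_pos: [0.554, -0.0566, 0.1711]
eef_rot: [-1.571, 0.0, -0.917]
force: [-0.5, -0.1, -0.7]
grip_width: 0.0704
```

```bash
python3 - <<'E'
from h import *
o=get_obs();print(o['ee_pos'],o['eef_rot'],tool(np.array([.5423,.2331])-o['ee_pos'][:2],o['eef_rot'][2]))
im=get('side');crop(im,220,110,340,240,4.5,'pics/s19.png')
im=get('top');crop(im,150,120,290,240,5,'pics/t19.png')
E
```

```text
[ 0.554  -0.0566  0.1711] [-1.5707  0.0001 -0.9166] (np.float64(-0.23696776505598063), np.float64(0.16703287779159345))
```

View pics/t19.png

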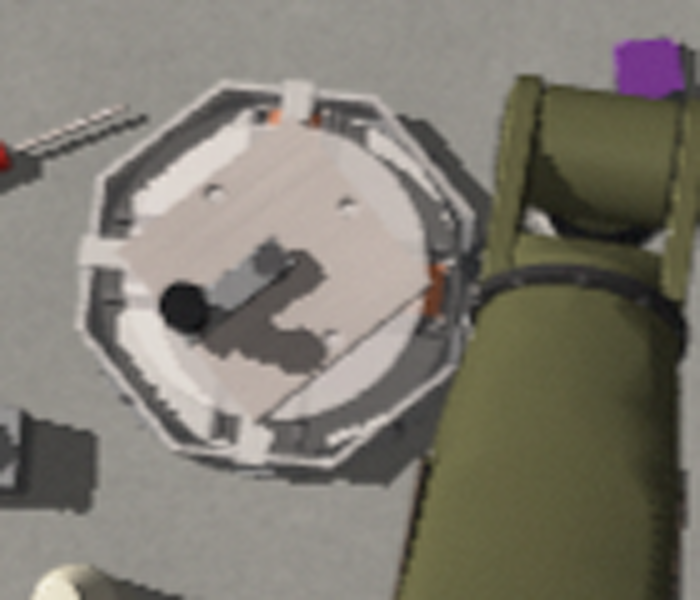

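View pics/s19.png

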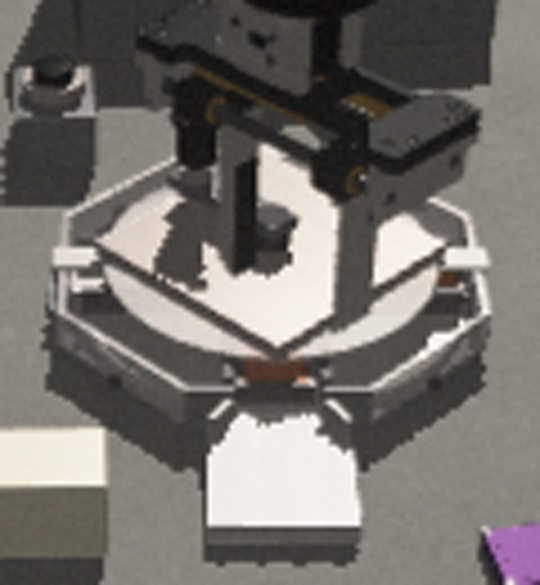

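Carriers are in at the window and on the +x side, both home. Now the knob again.

{"name": "step_arm", "arguments": {
  "plan": [
    {"slide": [-0.017,0,0.012],"spin": 0,"grip": -1},
    {"slide": [-0.025,0,0.0176],"spin": 0,"grip": -1},
    {"slide": [-0.025,0,0.0176],"spin": 0,"grip": -1},
    {"slide": [-0.025,0,0.0176],"spin": 0,"grip": -1},
    {"slide": [-0.025,0,0.0176],"spin": 0,"grip": -1},
    {"slide": [-0.025,0,0.0176],"spin": 0,"grip": -1},
    {"slide": [-0.025,0,0.0176],"spin": 0,"grip": -1},
    {"slide": [-0.025,0,0.0176],"spin": 0,"grip": -1},
    {"slide": [-0.025,0,0.0176],"spin": 0,"grip": -1},
    {"slide": [-0.02,0,0.0142],"spin": 0,"grip": -1},
    {"slide": [0,0.01,0],"spin": 0,"grip": -1},
    {"slide": [0,0.015,0],"spin": 0,"grip": -1},
    {"slide": [0,0.015,0],"spin": 0,"grip": -1},
    {"slide": [0,0,0],"spin": 0,"grip": -1}
  ]
}}

```text
time_s: 43.93
ee_pos: [0.5417, 0.2322, 0.1279]
eef_rot: [-1.575, 0.001, -0.918]
force: [0.0, 0.4, -0.4]
grip_width: 0.0941
```

```bash
python3 - <<'E'
from h import *
o=get_obs();print(o['ee_pos'],o['eef_rot'],tool(np.array([.5423,.2331])-o['ee_pos'][:2],o['eef_rot'][2]))
arc(127.4,213.4,16,-.9166)
E
```

```text
[0.5417 0.2322 0.1279] [-1.5754  0.0014 -0.9176] (np.float64(-0.00031487336597184475), np.float64(0.0010423899246625814))
[0.0003, -0.0066] [0.0009, -0.0065] [0.0015, -0.0064] [0.0021, -0.0062] [0.0027, -0.006] [0.0032, -0.0057] [0.0038, -0.0054] [0.0042, -0.005] [0.0047, -0.0046] [0.0051, -0.0041] [0.0055, -0.0036] [0.0058, -0.0031] [0.006, -0.0026] [0.0063, -0.002] [0.0064, -0.0014] [0.0065, -0.0008]
```

{"name": "step_arm", "arguments": {
  "force": 35,
  "plan": [
    {"slide": [0,0.02,0.001],"spin": 0,"grip": -1},
    {"slide": [0,0.02,0],"spin": 0,"grip": -1},
    {"slide": [0,0.006,0],"spin": 0,"grip": -1},
    {"slide": [0,0,0],"spin": 0,"grip": 1},
    {"slide": [0,0,0],"spin": 0,"grip": 1},
    {"slide": [0,0,0],"spin": 0,"grip": 1},
    {"slide": [0,0,0],"spin": 0,"grip": 1},
    {"slide": [0,0,0],"spin": 0,"grip": 1},
    {"slide": [0,0,0],"spin": 0,"grip": 1},
    {"slide": [0,0,0],"spin": 0,"grip": 1},
    {"slide": [0,0,0],"spin": 0,"grip": 1},
    {"slide": [0,0,0],"spin": 0,"grip": 1},
    {"slide": [0,0,0],"spin": 0,"grip": 1},
    {"slide": [0,0,0],"spin": 0,"grip": 1}
  ]
}}

```text
time_s: 45.1
ee_pos: [0.5438, 0.2336, 0.0851]
eef_rot: [-1.571, -0.0, -0.919]
force: [-0.1, -0.7, 0.2]
grip_width: 0.0346
```

{"name": "step_arm", "arguments": {
  "plan": [
    {"slide": [0,-0.005,0],"spin": 0,"grip": 1},
    {"slide": [0,-0.005,0],"spin": 0,"grip": 1},
    {"slide": [0,-0.005,0],"spin": 0,"grip": 1},
    {"slide": [0,-0.005,0],"spin": 0,"grip": 1},
    {"slide": [0,0,0],"spin": 0,"grip": 1},
    {"slide": [0.0003,0,-0.0066],"spin": 0,"grip": 1},
    {"slide": [0,0,0],"spin": 0,"grip": 1}
  ]
}}

```text
time_s: 45.68
ee_pos: [0.538, 0.2287, 0.1048]
eef_rot: [-1.572, -0.0, -0.919]
force: [0.6, -2.7, -6.6]
grip_width: 0.0345
```

{"name": "step_arm", "arguments": {
  "plan": [
    {"slide": [0.0009,0,-0.0065],"spin": 0,"grip": 1},
    {"slide": [0.0015,0,-0.0064],"spin": 0,"grip": 1},
    {"slide": [0.0021,0,-0.0062],"spin": 0,"grip": 1},
    {"slide": [0.0027,0,-0.006],"spin": 0,"grip": 1},
    {"slide": [0.0032,0,-0.0057],"spin": 0,"grip": 1},
    {"slide": [0.0038,0,-0.0054],"spin": 0,"grip": 1},
    {"slide": [0,0,0],"spin": 0,"grip": 1}
  ]
}}

```text
time_s: 46.27
ee_pos: [0.5184, 0.1948, 0.1053]
eef_rot: [-1.571, -0.001, -0.92]
force: [4.6, -3.0, -7.6]
grip_width: 0.0347
```

{"name": "step_arm", "arguments": {
  "plan": [
    {"slide": [0.0042,0,-0.005],"spin": 0,"grip": 1},
    {"slide": [0.0047,0,-0.0046],"spin": 0,"grip": 1},
    {"slide": [0.0051,0,-0.0041],"spin": 0,"grip": 1},
    {"slide": [0.0055,0,-0.0036],"spin": 0,"grip": 1},
    {"slide": [0.0058,0,-0.0031],"spin": 0,"grip": 1},
    {"slide": [0.006,0,-0.0026],"spin": 0,"grip": 1},
    {"slide": [0.0063,0,-0.002],"spin": 0,"grip": 1},
    {"slide": [0.0064,0,-0.0014],"spin": 0,"grip": 1},
    {"slide": [0,0,0],"spin": 0,"grip": 1}
  ]
}}

```text
time_s: 47.02
ee_pos: [0.525, 0.1444, 0.1055]
eef_rot: [-1.569, -0.001, -0.92]
force: [7.0, 2.7, -6.1]
grip_width: 0.0347
```

```bash
python3 look.py s20 210 80 350 210
```

```text
[0.525  0.1444 0.1055] [ 7.0085  2.7237 -6.0625] 0.03468349283490045 47.0167
```

View pics/s20.png

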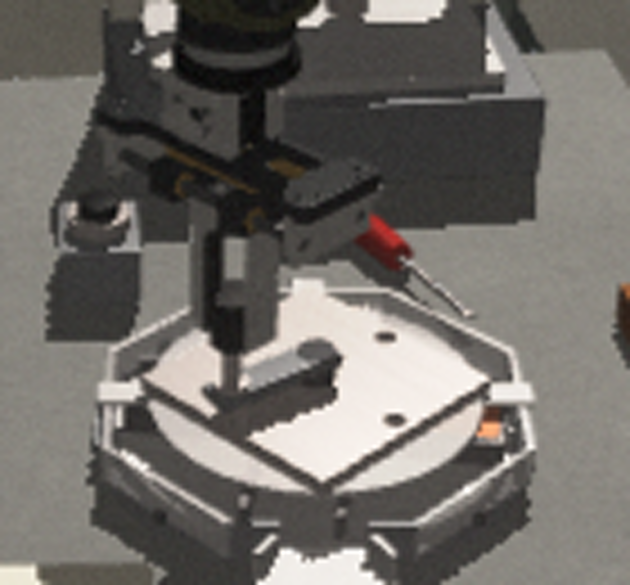

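{"name": "step_arm", "arguments": {
  "plan": [
    {"slide": [0.005,0,0.0005],"spin": 0,"grip": 1},
    {"slide": [0,0.003,0],"spin": 0,"grip": 1},
    {"slide": [0,0.003,0],"spin": 0,"grip": 1},
    {"slide": [0,0.003,0],"spin": 0,"grip": 1},
    {"slide": [0,0,0],"spin": 0,"grip": 1}
  ]
}}

```text
time_s: 47.48
ee_pos: [0.5274, 0.1414, 0.0957]
eef_rot: [-1.571, 0.0, -0.919]
force: [-0.6, -2.7, -3.6]
grip_width: 0.0345
```

Pin on plate. Loosen, then push to the hole.

{"name": "step_arm", "arguments": {
  "plan": [
    {"slide": [0,0,0],"spin": 0,"grip": 0.15},
    {"slide": [0,0,0],"spin": 0,"grip": 0.15},
    {"slide": [0,0,0],"spin": 0,"grip": 0.15},
    {"slide": [0.0012,0,0],"spin": 0,"grip": 0.15},
    {"slide": [0.0012,0,0],"spin": 0,"grip": 0.15},
    {"slide": [0.0012,0,0],"spin": 0,"grip": 0.15},
    {"slide": [0.0012,0,0],"spin": 0,"grip": 0.15},
    {"slide": [0.0012,0,0],"spin": 0,"grip": 0.15},
    {"slide": [0.001,0,0],"spin": 0,"grip": 0.15},
    {"slide": [0,0,0],"spin": 0,"grip": 0.15}
  ]
}}

```text
time_s: 48.32
ee_pos: [0.5321, 0.1357, 0.0961]
eef_rot: [-1.571, -0.0, -0.919]
force: [0.8, 0.2, -0.1]
grip_width: 0.0403
```

{"name": "step_arm", "arguments": {
  "plan": [
    {"slide": [0.001,0,0],"spin": 0,"grip": 0.15},
    {"slide": [0.001,0,0],"spin": 0,"grip": 0.15},
    {"slide": [0,0,0],"spin": 0,"grip": 0.15}
  ]
}}

```text
time_s: 48.57
ee_pos: [0.5333, 0.1342, 0.0961]
eef_rot: [-1.571, -0.0, -0.919]
force: [0.3, -0.6, 1.2]
grip_width: 0.0395
```

{"name": "step_arm", "arguments": {
  "plan": [
    {"slide": [0.001,0,0],"spin": 0,"grip": 0.15},
    {"slide": [0.001,0,0],"spin": 0,"grip": 0.15},
    {"slide": [0,0,0],"spin": 0,"grip": 0.15}
  ]
}}

```text
time_s: 48.82
ee_pos: [0.534, 0.1331, 0.096]
eef_rot: [-1.571, 0.001, -0.919]
force: [-4.1, 4.1, 1.3]
grip_width: 0.04
```

Force rising: apparently locked. Open, lift, look.

{"name": "step_arm", "arguments": {
  "plan": [
    {"slide": [-0.003,0,0],"spin": 0,"grip": 0},
    {"slide": [0,0,0],"spin": 0,"grip": -0.4},
    {"slide": [0,0,0],"spin": 0,"grip": -1},
    {"slide": [0,-0.02,0],"spin": 0,"grip": -1},
    {"slide": [0,-0.03,0],"spin": 0,"grip": -1},
    {"slide": [0,-0.035,0],"spin": 0,"grip": -1},
    {"slide": [0,-0.02,0],"spin": 0,"grip": -1},
    {"slide": [0,0,0],"spin": 0,"grip": -1}
  ]
}}

```text
time_s: 49.48
ee_pos: [0.5342, 0.1353, 0.2059]
eef_rot: [-1.564, -0.004, -0.919]
force: [0.0, 0.2, 0.3]
grip_width: 0.09
```

```bash
python3 look.py s21 210 80 350 210;python3 -c "
from h import *
for z in (.119,.131):
    print((w2px('side',(.5295,.1352,z))-[210,80])*4.5)"
```

```text
[0.5342 0.1353 0.2059] [0.0491 0.212  0.2996] 0.09003019883096841 49.4833
[240.9192 325.9215]
[241.1689 309.6078]
```

View pics/s21.png

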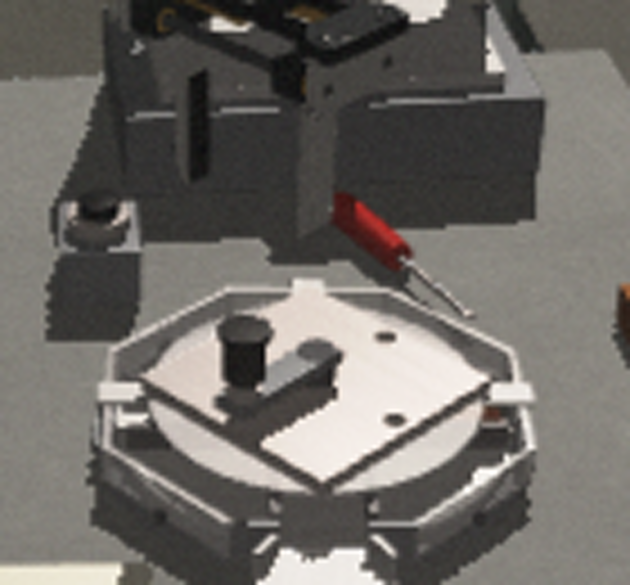

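```bash
python3 - <<'E'
from h import *
for z in (0,.1,.15): print(px2w('top',112,199,z),px2w('top',109,201,z))
# button via side/top triangulation
print(tri((230.7,125.3),(141.6,207.5)))
for z in(.05,.055,.06,.065): print(z,px2w('top',141.6,207.5,z)[:2],px2w('side',231.0,125.3,z)[:2])
o=get_obs();print(o['ee_pos'],tool(np.array([.4598,.4005])-o['ee_pos'][:2],o['eef_rot'][2]))
im=get('top');crop(im,20,90,180,250,3.7,'pics/t22.png')
E
```

```text
[0.5036 0.526  0.    ] [0.4963 0.537  0.    ]
[0.4859 0.4946 0.1   ] [0.479 0.505 0.1  ]
[0.477  0.4789 0.15  ] [0.4703 0.489  0.15  ]
(array([0.4577, 0.3984, 0.0647]), np.float64(0.0025497413685774115))
0.05 [0.4613 0.4021] [0.4591 0.4241]
0.055 [0.4605 0.4009] [0.4585 0.4152]
0.06 [0.4597 0.3996] [0.4579 0.4062]
0.065 [0.4589 0.3984] [0.4573 0.3973]
[0.5333 0.1352 0.2031] (np.float64(-0.25554091730519585), np.float64(0.10248480793224282))
```

View pics/t22.png

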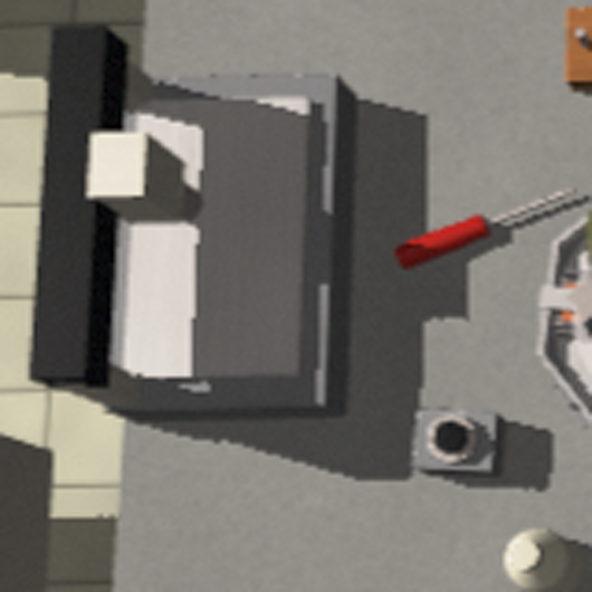

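{"name": "step_arm", "arguments": {
  "plan": [
    {"slide": [-0.02,0,0.008],"spin": 0,"grip": 1},
    {"slide": [-0.028,0,0.0112],"spin": 0,"grip": 1},
    {"slide": [-0.028,0,0.0112],"spin": 0,"grip": 1},
    {"slide": [-0.028,0,0.0112],"spin": 0,"grip": 1},
    {"slide": [-0.028,0,0.0112],"spin": 0,"grip": 1},
    {"slide": [-0.028,0,0.0112],"spin": 0,"grip": 1},
    {"slide": [-0.028,0,0.0112],"spin": 0,"grip": 1},
    {"slide": [-0.028,0,0.0112],"spin": 0,"grip": 1},
    {"slide": [-0.024,0,0.0096],"spin": 0,"grip": 1},
    {"slide": [-0.015,0,0.006],"spin": 0,"grip": 1},
    {"slide": [0,0.02,0],"spin": 0,"grip": 1},
    {"slide": [0,0.03,0],"spin": 0,"grip": 1},
    {"slide": [0,0.03,0],"spin": 0,"grip": 1},
    {"slide": [0,0.02,0],"spin": 0,"grip": 1},
    {"slide": [0,0,0],"spin": 0,"grip": 1},
    {"slide": [0,0,0],"spin": 0,"grip": 1}
  ]
}}

```text
time_s: 50.92
ee_pos: [0.4587, 0.3991, 0.1001]
eef_rot: [-1.573, -0.0, -0.919]
force: [0.3, 0.3, 1.2]
grip_width: 0.0003
```

```bash
python3 - <<'E'
from h import *
o=get_obs();print(o['ee_pos'],o['eef_rot'],o['grip_width'],tool(np.array([.4592,.399])-o['ee_pos'][:2],o['eef_rot'][2]))
im=get('side');crop(im,180,60,300,190,4.5,'pics/s23.png')
E
```

```text
[0.4587 0.3991 0.1001] [-1.5734 -0.0001 -0.9193] 0.0003312905955069378 (np.float64(0.00039828379407287195), np.float64(0.00035475528866381356))
```

View pics/s23.png

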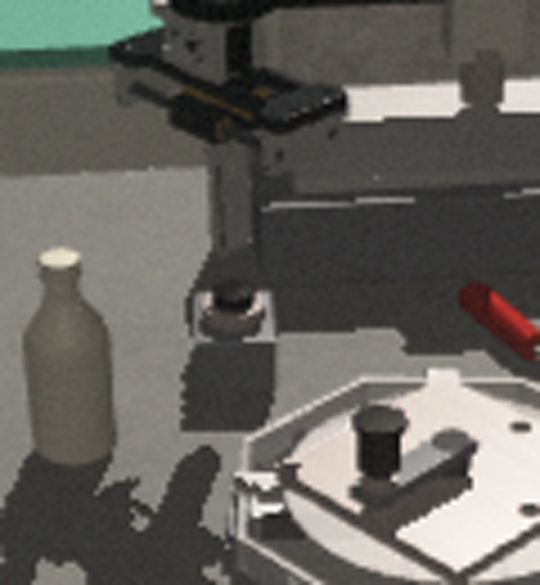

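{"name": "step_arm", "arguments": {
  "plan": [
    {"slide": [0,0.01,0],"spin": 0,"grip": 1},
    {"slide": [0,0.01,0],"spin": 0,"grip": 1},
    {"slide": [0,0.01,0],"spin": 0,"grip": 1},
    {"slide": [0,0,0],"spin": 0,"grip": 1},
    {"slide": [0,0,0],"spin": 0,"grip": 1}
  ]
}}

```text
time_s: 51.38
ee_pos: [0.4587, 0.3995, 0.0704]
eef_rot: [-1.572, -0.0, -0.919]
force: [-0.3, 0.5, 0.6]
grip_width: 0.0005
```

{"name": "step_arm", "arguments": {
  "plan": [
    {"slide": [0,0.002,0],"spin": 0,"grip": 1},
    {"slide": [0,0.002,0],"spin": 0,"grip": 1},
    {"slide": [0,0,0],"spin": 0,"grip": 1}
  ]
}}

```text
time_s: 51.63
ee_pos: [0.459, 0.3999, 0.0672]
eef_rot: [-1.57, 0.0, -0.919]
force: [0.7, 0.4, 1.5]
grip_width: 0.0005
```

{"name": "step_arm", "arguments": {
  "plan": [
    {"slide": [0,0.002,0],"spin": 0,"grip": 1},
    {"slide": [0,0.002,0],"spin": 0,"grip": 1},
    {"slide": [0,0,0],"spin": 0,"grip": 1}
  ]
}}

```text
time_s: 51.88
ee_pos: [0.4591, 0.3999, 0.0631]
eef_rot: [-1.57, 0.0, -0.919]
force: [0.3, 0.2, 3.5]
grip_width: 0.0003
```

{"name": "step_arm", "arguments": {
  "plan": [
    {"slide": [0,0.002,0],"spin": 0,"grip": 1},
    {"slide": [0,0.001,0],"spin": 0,"grip": 1},
    {"slide": [0,0,0],"spin": 0,"grip": 1}
  ]
}}

```text
time_s: 52.13
ee_pos: [0.4592, 0.4, 0.0612]
eef_rot: [-1.57, -0.0, -0.919]
force: [-3.4, -2.1, 12.6]
grip_width: 0.0007
```

{"name": "step_arm", "arguments": {
  "plan": [
    {"slide": [0,0.001,0],"spin": 0,"grip": 1},
    {"slide": [0,0,0],"spin": 0,"grip": 1},
    {"slide": [0,0,0],"spin": 0,"grip": 1}
  ]
}}

```text
time_s: 52.38
ee_pos: [0.4593, 0.4, 0.061]
eef_rot: [-1.569, -0.0, -0.919]
force: [-6.3, -5.2, 20.2]
grip_width: 0.0005
```

Bottomed solidly. Release, lift clear.

{"name": "step_arm", "arguments": {
  "plan": [
    {"slide": [0,-0.01,0],"spin": 0,"grip": 1},
    {"slide": [0,-0.03,0],"spin": 0,"grip": 1},
    {"slide": [0,-0.04,0],"spin": 0,"grip": 1},
    {"slide": [0,-0.04,0],"spin": 0,"grip": 1},
    {"slide": [0,-0.02,0],"spin": 0,"grip": 1},
    {"slide": [0,0,0],"spin": 0,"grip": 1},
    {"slide": [0,0,0],"spin": 0,"grip": 1},
    {"slide": [0,0,0],"spin": 0,"grip": 1}
  ]
}}

```text
time_s: 53.05
ee_pos: [0.4584, 0.3994, 0.1975]
eef_rot: [-1.573, 0.0, -0.919]
force: [-0.6, 0.1, 0.5]
grip_width: 0.0002
```

```bash
python3 - <<'E'
from h import *
o=get_obs();print(o['ee_pos'],o['force'],o['time_s'])
im=get('side');cv2.imwrite('pics/side24.png',cv2.resize(im,(800,600),interpolation=cv2.INTER_CUBIC))
im=get('top');cv2.imwrite('pics/top24.png',cv2.resize(im,(800,600),interpolation=cv2.INTER_CUBIC))
E
```

```text
[0.4584 0.3994 0.1975] [-0.6437  0.1346  0.4777] 53.05
```

View pics/side24.png

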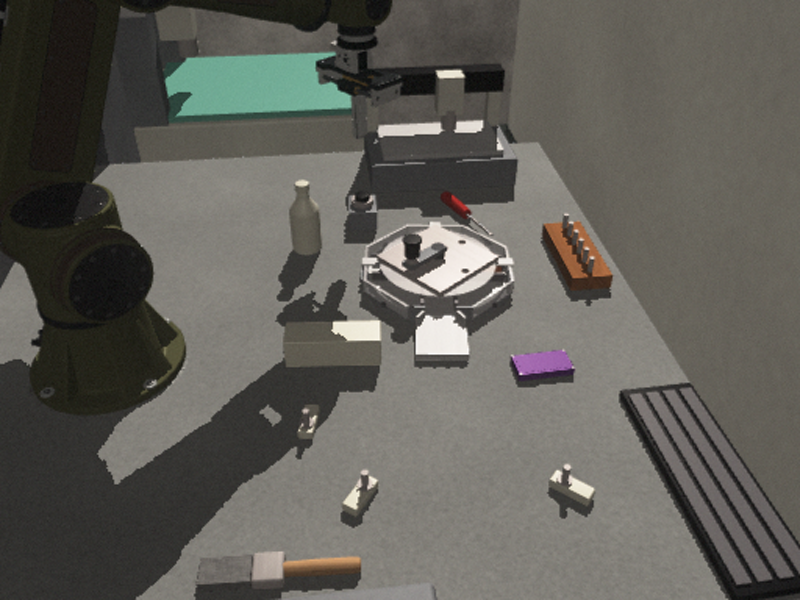

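View pics/top24.png

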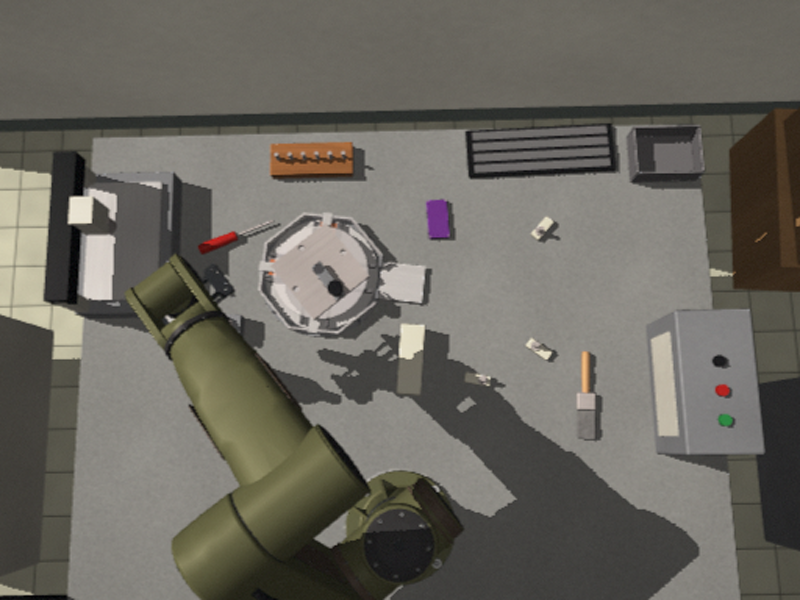

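```bash
python3 -c "
from station import hand_in
print(hand_in())"
```

```text
the job is handed in; nothing more can be done
None
```

I loaded both carriers on the bench into the loader, indexed the head to an empty pocket with the pin home, pressed and released the start button, and handed the job in at about 53 s. Only two carriers were there; the purple lookalike was left alone.

- **Loading:** the first carrier went into pocket0 at head angle 0 and the second into pocket1 at 90°. Each was pushed until it stopped solid at about 18–20 N, within 1 mm of the fully-home position. Pictures showed the first carrier's copper at the window just before each turn, and both carriers in the loader after the second push.
- **Final index:** the head was turned to 180°, so pocket2, which is empty, is at the window. At each of the three stops the head resisted a light push, and the knob's height in the side picture matched the pin being fully home.
- **Start button:** it went down about 6 mm to a hard stop at about 20 N, against its 5 N spring. The hand was then lifted clear. I inferred the release from lifting clear rather than measuring it.
- **Last pictures:** no carrier is left on the bench, and the bystanders look to be where they started.
- **Disagreements:** the fingers gripped the knob by its rim (about 35 mm across) rather than the 28 mm part I aimed for, but this still lifted and turned it. The two cameras differed by about 2 mm, so I used averages.

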